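# Put the tea set away after the guests

## Robot

A 6-joint arm with a two-finger parallel gripper is mounted at the origin on the work surface. World frame = base frame: x ahead of the robot, y to its left, z up, the work surface at z = 0. Lengths are in m, angles in rad, forces in N, time in s.
With the tool pointing down it reaches from about 0.25 to 0.775 m from the base axis. Payload 8.9 kg.
Tool frame: the origin (TCP) lies midway between the tips of the shut fingers; the grasp point (between the pads) lies 19 mm behind it (grip_depth is the z of the grasp point in the tool frame, in m); z points along the fingers, x is the direction in which the jaws open and shut, and the axes are right-handed (so a half turn about z gives the same grasp; the last joint's range is limited). The gripper opens to 85 mm and grips with 20 to 120 N. Pads are 22 mm wide; open, the fingers measure 114 mm over their backs; the gripper's body (76 mm by 85 mm) begins 54 mm behind the grasp point. The pads swing forward as they close: fully open they stand 13 mm farther back than shut.
Start: joints at [-1.362, 0.291, -0.153, 1.127, 0, 1.431], TCP at [0.179, -0.494, 0.231] pointing down, gripper open.
Joint ranges: [-2.52, 2.52], [-0.91, 1.74], [-1.3, 1.37], [-1.96, 2.02], [-1.52, 1.47], [-3.14, 3.14]. Speed limits (rad/s): [2.22, 2.22, 2.79, 3.14, 3.14, 3.14].

## Interface

Orientations are given as a unit quaternion [w, x, y, z].
In Python, from station import * gives the robot as it stands.
- The arm moves only by the shell command python3 -m crank 'ROWS' [OPENING]. ROWS is JSON, a list of rows, each a list of 4 numbers: the shift along the world's x, y, z in cm, then the turn about the world's z in rad. In form: [[dx, dy, dz, roll], ...]. A call has 1 to 12 rows; each row shifts and turns the commanded pose from where the row before left it; what a row does not reach is not made up. A row lasts 1/12 s, in which the tool goes at most 41.7 mm and 7.16 degrees, less where a joint would pass 70% of its speed; a pose out of reach is approached as far as the arm can. A call is refused whole if a number of a shift passes 4.17 or a number of a turn 0.125, either way. A call with a gripper value outside its range is refused whole. OPENING is the finger opening in cm, from 0 to 8.54, set as the call begins (- or left out, the last holds). The fingers move at their own pace and stop on an object; the grip force is fixed at half the most. Time passes only in rows, so rows that do not move let the fingers close. It gives the time, the measured TCP pose, the force and the opening at its end, in the units of the state.
- get_obs(): the state, without advancing time (a new reading comes with each control period).
- camera(name): name is "scene" or "side" or "wrist"; returns a dict with "image" (400x640x3 uint8, blue, green, red), "range_z" (400x640 float32, m along the optical axis (not along the pixel's ray), 0 where there is no reading), "K" (3x3 intrinsics, pixels), "distortion" ([k1, k2, p1, p2, k3] as OpenCV has them; the pictures are not rectified), "R" (3x3) and "t" (3): a world point X has camera coordinates R X + t. Camera axes: x right, y down, z forward; pixel columns grow to the right and rows downward; lengths in m; the calibration is good to about 2 mm. A picture is of the moment at which its call begins.
- finish_job(): hands the job in, once; it reports no verdict.
The state is a dict: "time_s": time; "q": joint angles; "dq": joint speeds; "joint_torque": joint torques, N m; "eef_pos": TCP position; "eef_rot": TCP orientation; "ft_force": force on the tool from outside, world axes, zero at the start; "moment": the same for the moment, N m; "width": finger opening in m.
Only numpy, scipy, OpenCV 4.12 (cv2) and the standard library are available. Lean on these libraries where they do the work, as an engineer would, in place of code of your own. Each camera call takes 0.05 s, during which the arm holds its last target.

## Task

The guests have gone: put every tea cup that lies on the TV console into the pockets of the open cup case, one to a pocket, mouth down and fully seated, and only then tip the case's lid over so that it falls shut. Also put the loose cover back on the tea jar, knob up, so that it sits level on the rim. Leave the other things on the console where they are, and keep the jar upright.

Things in the scene. Friction and masses are not known exactly. Their poses are not given: they have to be found in the camera images.
- cup1_mid (a point): Square handleless tea cup, celadon green, 48 x 48 mm across and 60 mm tall, walls and bottom 4 mm, open at one end (mouth, 40 mm square opening), brown clay patch on the foot; 0.11 kg. May be absent (None). Point at the cup's centre; its x axis points from the foot out through the mouth (so x straight down = mouth down), y and z are normal to the side walls. It starts lying on a side wall (centre 24 mm up) with the mouth pointing roughly away from the robot.
- cup2_mid (a point): Square handleless tea cup, celadon green, 48 x 48 mm across and 60 mm tall, walls and bottom 4 mm, open at one end (mouth, 40 mm square opening), brown clay patch on the foot; 0.11 kg. May be absent (None). Point at the cup's centre; its x axis points from the foot out through the mouth (so x straight down = mouth down), y and z are normal to the side walls. It starts lying on a side wall (centre 24 mm up) with the mouth pointing roughly away from the robot.
- cup3_mid (a point): Square handleless tea cup, celadon green, 48 x 48 mm across and 60 mm tall, walls and bottom 4 mm, open at one end (mouth, 40 mm square opening), brown clay patch on the foot; 0.11 kg. May be absent (None). Point at the cup's centre; its x axis points from the foot out through the mouth (so x straight down = mouth down), y and z are normal to the side walls. It starts lying on a side wall (centre 24 mm up) with the mouth pointing roughly away from the robot.
- cup4_mid (a point): Square handleless tea cup, celadon green, 48 x 48 mm across and 60 mm tall, walls and bottom 4 mm, open at one end (mouth, 40 mm square opening), brown clay patch on the foot; 0.11 kg. May be absent (None). Point at the cup's centre; its x axis points from the foot out through the mouth (so x straight down = mouth down), y and z are normal to the side walls. It starts lying on a side wall (centre 24 mm up) with the mouth pointing roughly away from the robot.
- pocket0 (a point): Pocket in the cup case's tray: centre of the pocket's floor, 8 mm above the console. 54 mm square recess, 8 mm deep (tray surface 16 mm up), sides along the case's x and y; a 30 mm square boss 5 mm high in its middle goes inside the mouth of a cup set mouth down. A seated cup's centre is 30 mm above this point. Axes: x away from the robot towards the hinge, y along the row, z up. The four pockets lie in a row along y, 82 mm apart.
- pocket1 (a point): Pocket in the cup case's tray: centre of the pocket's floor, 8 mm above the console. 54 mm square recess, 8 mm deep (tray surface 16 mm up), sides along the case's x and y; a 30 mm square boss 5 mm high in its middle goes inside the mouth of a cup set mouth down. A seated cup's centre is 30 mm above this point. Axes: x away from the robot towards the hinge, y along the row, z up. The four pockets lie in a row along y, 82 mm apart.
- pocket2 (a point): Pocket in the cup case's tray: centre of the pocket's floor, 8 mm above the console. 54 mm square recess, 8 mm deep (tray surface 16 mm up), sides along the case's x and y; a 30 mm square boss 5 mm high in its middle goes inside the mouth of a cup set mouth down. A seated cup's centre is 30 mm above this point. Axes: x away from the robot towards the hinge, y along the row, z up. The four pockets lie in a row along y, 82 mm apart.
- pocket3 (a point): Pocket in the cup case's tray: centre of the pocket's floor, 8 mm above the console. 54 mm square recess, 8 mm deep (tray surface 16 mm up), sides along the case's x and y; a 30 mm square boss 5 mm high in its middle goes inside the mouth of a cup set mouth down. A seated cup's centre is 30 mm above this point. Axes: x away from the robot towards the hinge, y along the row, z up. The four pockets lie in a row along y, 82 mm apart.
- lid (a joint): Hinge of the case's deep lid (dark blue shell with a brass stripe, 0.3 kg, 104 mm deep, 340 mm wide, 66 mm high, 4 mm walls; hinge line along the case's back edge, 52 mm beyond the row of pockets and 16 mm up). 0 = shut on the tray, 1.5 = fully open, held by its stop. No spring, hardly any friction: its weight holds it open above about 0.87 rad and swings it shut below that.
- lid_edge (a point): Middle of the lid's outer front top edge: 104 mm in front of the hinge line and 66 mm above it when shut; when the lid is open this is the upper rearmost edge, about 58 mm beyond the hinge line and 124 mm above the console, and the lid's flat outer top faces away from the robot below it. Pushing there towards the robot closes the lid.
- lid_hinge (a point): Middle of the lid's hinge line. Its axes turn with the lid; y is along the hinge line.
- cover_mid (a point): Loose cover of the tea jar, 44 mm tall, 0.12 kg; this point is at half height (22 mm above its underside), z axis up through the knob. From the bottom: cork plug 66 mm across and 8 mm high, blue disc 98 mm across and 6 mm thick, round wooden knob 26 mm across and 30 mm high (from 8 mm below this point to 22 mm above). It starts standing on its plug.
- jar_rim (a point): Tea jar, dark blue, 92 mm across and 92 mm tall, loose, 0.6 kg: centre of its mouth in the plane of the rim. Mouth 80 mm across, wall 6 mm. With the cover seated, its disc lies on the rim and the cover's point is 14 mm above this one. z up.
- coaster: Dark wooden coaster, 90 mm across, 9 mm thick, loose; not to be moved. Origin under its centre.
- remote: Red fan remote, 150 x 42 x 18 mm, long along its x, loose; not to be moved. Origin under its centre.
Not all that is in view belongs to the job. Leave any pink look-alike of the part that bears cup4_mid alone.

How it is judged:
By the outcome, as a careful person would: the job done as asked, in the order asked, and still so for the second after the job is handed in, with the robot touching nothing.
Of cup1, cup2, cup3, cup4 only 3 to 4 are there at a start; the rules pass over those that are not, and their reading is None.
At some moment in a run one of cup1, cup2, cup3, cup4, cover may be knocked a few centimetres aside while the robot is not near it.
It also fails if it takes over 210 s, if anything falls off the work surface, if the arm or the gripper's body presses on something with over 40 N, if the wrist force passes 120 N, or if a joint passes its speed limit or range.

## Working session

There is one attempt and no reset: what is moved stays moved. The work goes in short steps, Python scripts to look and compute and a shell command to move; the robot and the scene stay as the last step left them, time stands still between calls to the robot, and variables do not carry over. Pictures are saved under pics/ and viewed, and the job is handed in when it is done.

```bash
ls -la; mkdir -p pics; cat > h.py <<'E'
from station import *
import numpy as np, cv2
def snap(n,f=None):
    c=camera(n)
    if f: cv2.imwrite('pics/'+f,c['image'])
    return c
def pt(c,u,v,z=None,r=1):
    """pixel->world; with z: intersect plane"""
    K=np.array(c['K']);R=np.array(c['R']);t=np.array(c['t'])
    p=cv2.undistortPoints(np.array([[[u,v]]],float),K,np.array(c['distortion'],float))[0,0]
    d=np.array([p[0],p[1],1.])
    C=-R.T@t
    if z is None:
        w=c['range_z'][int(v)-r:int(v)+r+1,int(u)-r:int(u)+r+1]; w=w[w>0]
        return R.T@(d*np.median(w)-t)
    dw=R.T@d
    return C+dw*(z-C[2])/dw[2]
def cloud(c):
    K=np.array(c['K']);R=np.array(c['R']);t=np.array(c['t'])
    h,w=c['range_z'].shape
    u,v=np.meshgrid(np.arange(w),np.arange(h))
    p=cv2.undistortPoints(np.stack([u,v],-1).reshape(-1,1,2).astype(float),K,np.array(c['distortion'],float)).reshape(h,w,2)
    z=c['range_z'][...,None]
    X=np.concatenate([p*z,z],-1)
    W=(X-t)@R
    W[c['range_z']<=0]=np.nan
    return W
def proj(c,X):
    R=np.array(c['R']);rv=cv2.Rodrigues(R)[0]
    return cv2.projectPoints(np.array(X,float).reshape(-1,1,3),rv,np.array(c['t'],float),np.array(c['K']),np.array(c['distortion'],float))[0][:,0]
E
python3 - <<'E'
from h import *
for n in ['scene','side','wrist']:
    c=snap(n,n+'0.png'); R=np.array(c['R']); print(n,-R.T@np.array(c['t']),R[2],c['K'][0])
o=get_obs(); print(o)
E
```

```text
total 12
drwxr-xr-x  3 agent agent 4096 Dec  7 09:33 .
drwxr-xr-x 23 root  root  4096 Dec  7 09:33 ..
drwxr-xr-x  2 agent agent 4096 Dec  7 09:33 pics
scene [ 1.48115913 -0.07746172  0.99223561] [-0.70787706  0.03279229 -0.70557404] [404.93593378   0.         323.95532866]
side [0.20892625 0.94895729 0.81976707] [ 0.28174781 -0.7567248  -0.58990318] [408.84326632   0.         322.60340391]
wrist [ 0.25056    -0.46693887  0.374292  ] [-0.27825318 -0.10001721 -0.9552862 ] [350.39683289   0.         317.67013947]
{'time_s': 0.15, 'q': array([-1.36232483e+00,  2.91163718e-01, -1.53933901e-01,  1.12670333e+00,
       -2.82121956e-05,  1.43149589e+00]), 'dq': array([ 0.00023944, -0.00339582,  0.00344752,  0.00035745, -0.00109448,
        0.00045636]), 'joint_torque': array([ 8.73590980e-04, -5.37369812e+01,  3.31520069e+01,  1.14788889e-02,
       -2.42481337e-04, -4.93494355e-06]), 'eef_pos': array([ 0.1788482 , -0.49324824,  0.23086467]), 'eef_rot': array([-3.32378885e-04,  8.18780695e-01, -5.74106194e-01, -3.76879726e-04]), 'ft_force': array([-0.55180207, -0.23458324, -0.38006111]), 'moment': array([ 0.05532244,  0.00188656, -0.03555312]), 'width': 0.08553716654495012}
```

View pics/scene0.png

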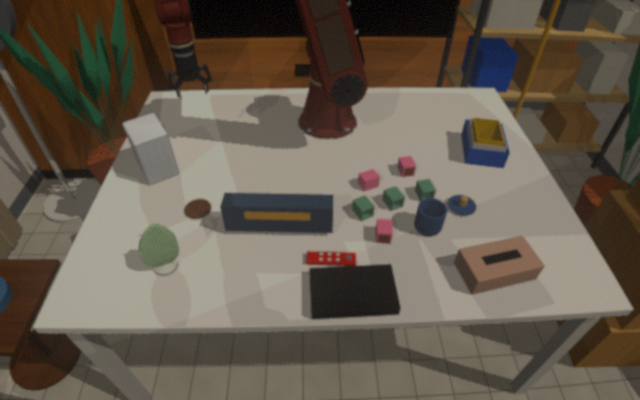

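View pics/side0.png

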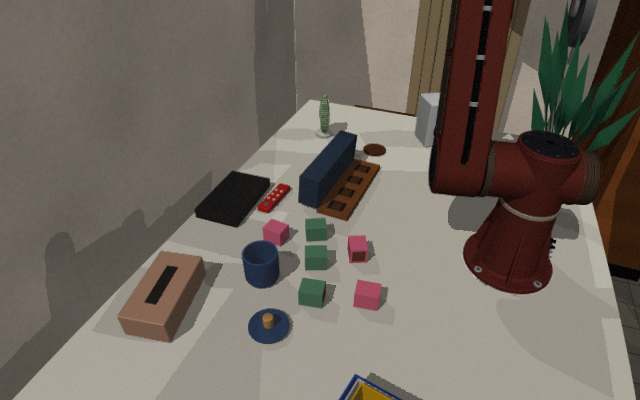

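View pics/wrist0.png

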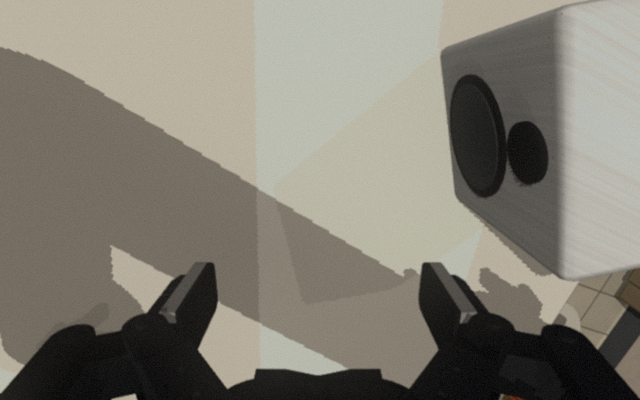

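```bash
python3 - <<'E'
from h import *
for n,pts in [('scene',dict(g1=(363,205),g2=(394,195),g3=(426,185),p1=(369,177),p2=(407,163),p3=(385,228),jar=(431,212),cov=(462,203),knob=(461,198),coaster=(198,208),remote=(331,258),lidtop=(277,200))),('side',dict(g1=(316,225),g2=(316,252),g3=(312,287),p1=(357,242),p2=(368,290),p3=(276,229),knob=(268,317),cov=(280,330)))]:
    c=snap(n)
    for k,(u,v) in pts.items(): print(n,k,pt(c,u,v).round(3))
    W=cloud(c); 
    m=(W[...,2]>.012)&(W[...,2]<.15)&(W[...,0]>.2)&(W[...,0]<.85)&(abs(W[...,1])<.5)
    hsv=cv2.cvtColor(c['image'],cv2.COLOR_BGR2HSV)
    g=m&(hsv[...,0]>45)&(hsv[...,0]<95)&(hsv[...,1]>50)
    nl,lab,st,_=cv2.connectedComponentsWithStats(g.astype(np.uint8))
    for i in range(1,nl):
        if st[i,4]>80:
            P=W[lab==i]; T=P[P[:,2]>.042]; print(n,st[i],np.nanmin(P,0).round(3),np.nanmax(P,0).round(3), 'top',len(T),T.mean(0).round(3), cv2.minAreaRect((T[:,:2]*1000).astype(np.float32)))
    x0={'scene':(340,140,160,120),'side':(230,200,180,140)}[n]
    x,y,w,h=x0
    cv2.imwrite(f'pics/{n}_crop.png',cv2.resize(c['image'][y:y+h,x:x+w],None,fx=4,fy=4,interpolation=cv2.INTER_CUBIC))
E
```

```text
scene g1 [0.557 0.093 0.049]
scene g2 [0.51  0.204 0.047]
scene g3 [0.466 0.323 0.049]
scene p1 [0.421 0.129 0.05 ]
scene p2 [0.346 0.279 0.049]
scene p3 [0.662 0.151 0.052]
scene jar [0.582 0.317 0.035]
scene cov [0.538 0.436 0.029]
scene knob [0.527 0.433 0.042]
scene coaster [ 0.519 -0.459  0.012]
scene remote [ 0.748 -0.02   0.021]
scene lidtop [ 0.602 -0.18   0.124]
scene [418 180  17  20 175] [0.439 0.296 0.015] [0.504 0.347 0.053] top 156 [0.472 0.32  0.048] ((470.3065490722656, 320.6901550292969), (59.110958099365234, 46.20339584350586), 8.295183181762695)
scene [384 188  20  20 203] [0.476 0.173 0.013] [0.541 0.233 0.054] top 169 [0.51  0.203 0.048] ((508.30474853515625, 203.76153564453125), (57.71992492675781, 50.49994659423828), 20.895565032958984)
scene [354 197  19  22 216] [0.516 0.065 0.012] [0.585 0.123 0.056] top 173 [0.552 0.093 0.05 ] ((549.4215087890625, 94.26361846923828), (56.65898132324219, 48.63843536376953), 25.24701690673828)
side g1 [0.542 0.106 0.049]
side g2 [0.501 0.21  0.049]
side g3 [0.466 0.327 0.048]
side p1 [0.41  0.13  0.047]
side p2 [0.335 0.286 0
[... 184 characters left out ...]
.47   0.102] ((738.7819213867188, -480.22119140625), (33.00746154785156, 54.75450134277344), 21.235013961791992)
side [306 218  21  21 393] [0.51  0.065 0.012] [0.578 0.133 0.053] top 236 [0.545 0.102 0.048] ((546.1306762695312, 99.58747100830078), (59.72819519042969, 48.109519958496094), 28.33682632446289)
side [305 246  22  22 466] [0.469 0.176 0.012] [0.538 0.241 0.052] top 293 [0.502 0.21  0.048] ((502.593505859375, 208.4503173828125), (57.51102828979492, 48.24881362915039), 22.748676300048828)
side [299 278  27  28 588] [0.433 0.296 0.012] [0.499 0.355 0.052] top 398 [0.466 0.327 0.048] ((466.8005676269531, 324.6752014160156), (59.38579559326172, 52.054222106933594), 10.050068855285645)
```

View pics/scene_crop.png

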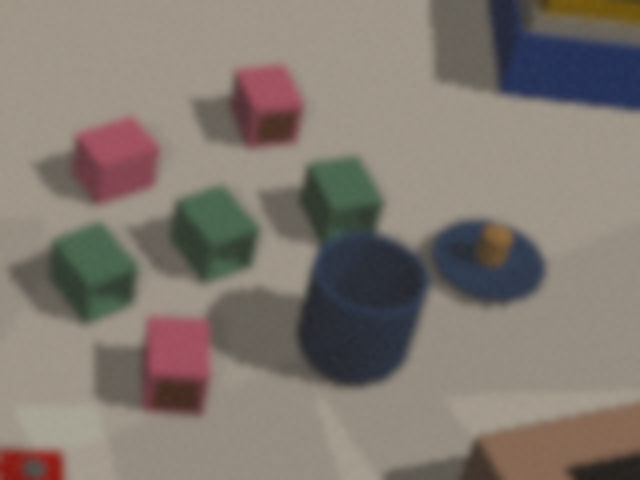

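View pics/side_crop.png

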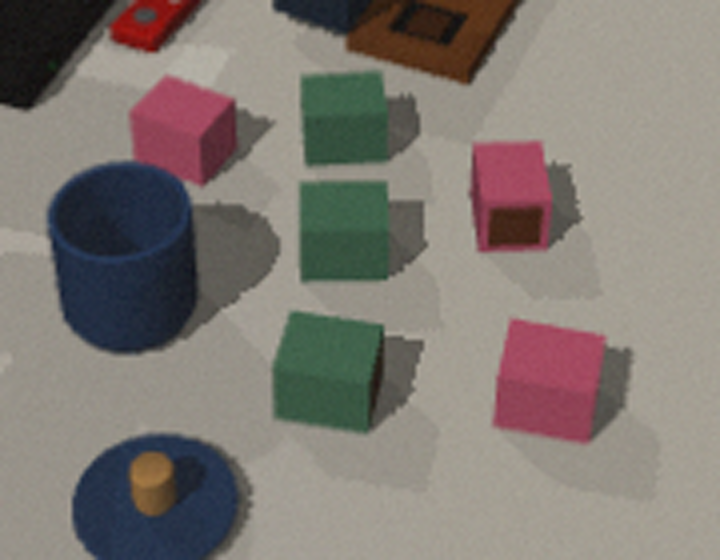

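Candidates for the cups: green at scene px (363,208), (394,198), (426,188). The pink look-alikes are at (369,180), (407,166), (385,231), and the green thing at (160,247) is a lamp. I choose the three greens; the crop shows their open mouths facing away from the robot.

```bash
python3 -m crank '[[1.0,1.5,0,0],[2.0,3.0,0,0],[2.2,3.3,0,0],[2.2,3.3,0,0],[2.2,3.3,0,0],[2.2,3.3,0,0],[2.2,3.3,0,0],[2.2,3.3,0,0],[2.0,3.0,0,0],[1.0,1.5,0,0],[0,0,0,0]]'
python3 - <<'E'
from h import *
c=snap('wrist','w1.png'); print(get_obs()['eef_pos'],get_obs()['q'])
for n in ['scene','side']:
    c=snap(n); W=cloud(c)
    x,y,w,h={'scene':(180,180,180,130),'side':(200,90,200,160)}[n]
    cv2.imwrite(f'pics/{n}_case.png',cv2.resize(c['image'][y:y+h,x:x+w],None,fx=4,fy=4,interpolation=cv2.INTER_CUBIC)[:600])
    # cover: top disc z .012-.02 blue ; knob; jar rim
    hsv=cv2.cvtColor(c['image'],cv2.COLOR_BGR2HSV)
    a=(W[...,0]>.42)&(W[...,0]<.66)&(W[...,1]>.24)&(W[...,1]<.5)
    k=a&(W[...,2]>.033)&(W[...,1]>.41)&(W[...,2]<.055); P=W[k]; print(n,'knob',len(P),P.mean(0),P.min(0),P.max(0))
    k=a&(W[...,2]>.008)&(W[...,2]<.02)&(W[...,1]>.37)&(hsv[...,0]>100)&(hsv[...,1]>80); P=W[k]; print(n,'disc',len(P),P.min(0),P.max(0))
    k=a&(W[...,2]>.084)&(W[...,2]<.1); P=W[k]; print(n,'rim',len(P),P.min(0),P.max(0), cv2.minEnclosingCircle((P[:,:2]*1000).astype(np.float32)) if len(P) else 0)
E
```

```text
time_s: 1.17
eef_pos: [0.3723, -0.2027, 0.2313]
eef_rot: [-0.001, 0.82, -0.572, -0.0]
ft_force: [-0.6, -0.8, 0.1]
width: 0.0851
[ 0.37159216 -0.20416937  0.23133209] [-6.75225871e-01  9.82917776e-02 -3.96784816e-01  1.07569120e+00
  1.49364004e-05  2.11504636e+00]
scene knob 43 [0.53259131 0.43953514 0.04289248] [0.52001034 0.42812926 0.03352081] [0.54320781 0.45091206 0.04767535]
scene disc 187 [0.49168449 0.39591423 0.01048252] [0.57297754 0.4821715  0.01998679]
scene rim 195 [0.57218073 0.25578497 0.08441588] [0.65999244 0.34882444 0.09886044] ((619.79248046875, 302.3485107421875), 48.14784622192383)
side knob 108 [0.52654102 0.44621997 0.0428722 ] [0.51492346 0.43139988 0.03310231] [0.54010119 0.4577489  0.04744249]
side disc 909 [0.48093529 0.39699948 0.00836618] [0.57717302 0.49228868 0.01871871]
side rim 302 [0.57215831 0.25896232 0.0840358 ] [0.6599033  0.35101729 0.09595165] ((619.0313720703125, 304.3533935546875), 47.825199127197266)
```

View images.

View pics/w1.png

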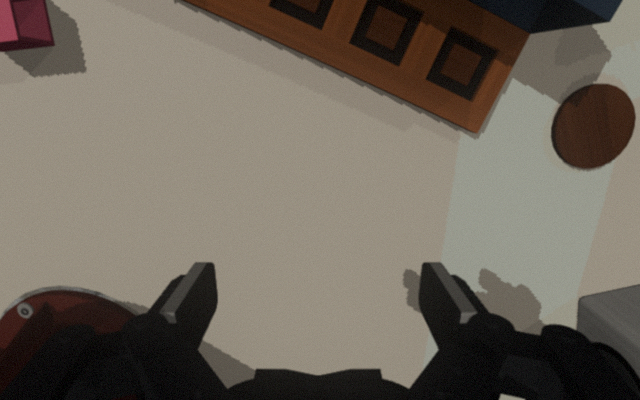

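View pics/scene_case.png

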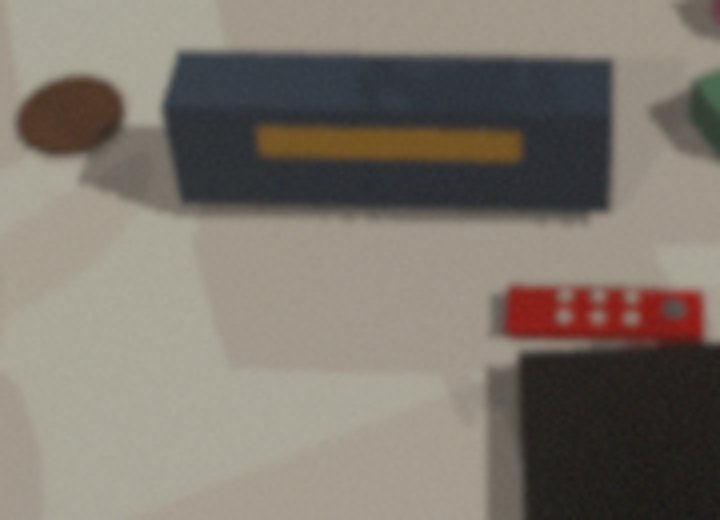

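View pics/side_case.png

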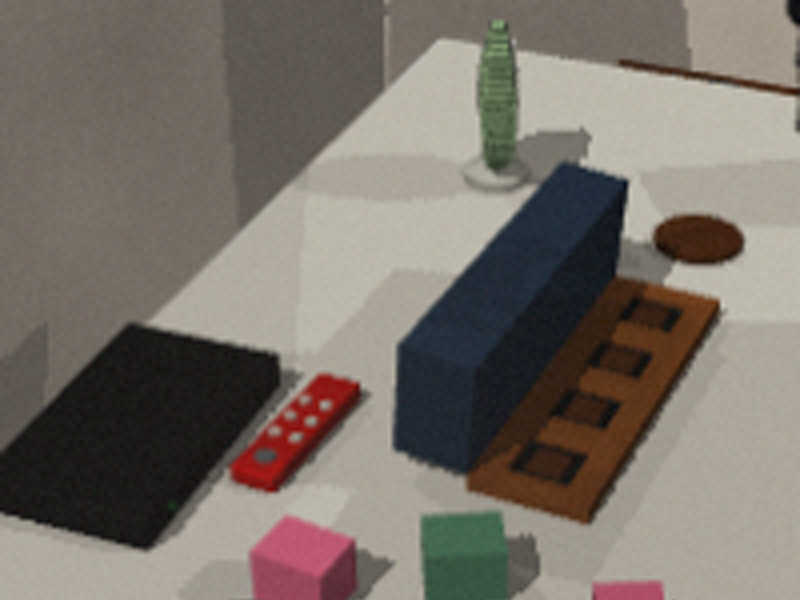

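```bash
python3 - <<'E'
from h import *
c=snap('side')
for u,v,z in [(362.75,168.5,.012),(354.75,179.75,.012),(346.5,192,.012),(337.25,205.75,.012),(379.5,164.5,.016),(347,220.75,.016),(299.5,177,.124),(319.2,180.5,.12),(357,135.5,.12),(341.5,131,.124)]: print('side',u,v,pt(c,u,v,z).round(4))
c=snap('wrist')
for u,v,z in [(462,63,.013),(387,30,.013),(478,134,.016),(530,33,.016)]: print('w',u,v,pt(c,u,v,z).round(4))
W=cloud(c); print(pt(c,500,100).round(3))
c=snap('scene')
for u,v,z in [(180+178/4,180+52/4,.12),(180+611/4,180+61/4,.12),(180+166/4,180+105/4,.124),(180+611/4,180+118/4,.124)]: print('sc',pt(c,u,v,z).round(4))
W=cloud(c); m=(W[...,2]>.112)&(W[...,2]<.135)&(W[...,0]>.5)&(W[...,0]<.72)&(W[...,1]<.1)&(W[...,1]>-.4); P=W[m]; print(len(P),P.min(0),P.max(0),cv2.minAreaRect((P[:,:2]*1000).astype(np.float32)))
E
```

```text
side 362.75 168.5 [ 0.5157 -0.2956  0.012 ]
side 354.75 179.75 [ 0.5212 -0.2137  0.012 ]
side 346.5 192 [ 0.5253 -0.1324  0.012 ]
side 337.25 205.75 [ 0.5295 -0.0489  0.012 ]
side 379.5 164.5 [ 0.4637 -0.3396  0.016 ]
side 347 220.75 [0.4752 0.0163 0.016 ]
side 299.5 177 [ 0.6402 -0.0044  0.124 ]
side 319.2 180.5 [ 0.5792 -0.0143  0.12  ]
side 357 135.5 [ 0.5569 -0.3371  0.12  ]
side 341.5 131 [ 0.6183 -0.3421  0.124 ]
w 462 63 [ 0.5178 -0.3026  0.013 ]
w 387 30 [ 0.5193 -0.222   0.013 ]
w 478 134 [ 0.4612 -0.3476  0.016 ]
w 530 33 [ 0.566  -0.3518  0.016 ]
[ 0.502 -0.361  0.001]
sc [ 0.562  -0.3459  0.12  ]
sc [ 0.5816 -0.0087  0.12  ]
sc [ 0.6238 -0.3458  0.124 ]
sc [ 0.6467 -0.0123  0.124 ]
1869 [ 0.55928402 -0.35054494  0.11200239] [ 0.64572198 -0.01135889  0.13081015] ((603.113525390625, -180.70726013183594), (337.03216552734375, 71.67345428466797), 86.87957000732422)
```

```bash
python3 -m crank '[[0.8,1.7,0,0.02],[1.6,3.4,0,0.02],[1.6,3.4,0,0.02],[1.6,3.4,0,0.02],[1.6,3.4,0,0.02],[1.6,3.4,0,0.02],[1.6,3.4,0,0],[1.6,3.4,0,0],[0.8,1.7,0,0],[0,0,0,0]]'
python3 - <<'E'
from h import *
c=snap('wrist','w2.png'); print(get_obs()['eef_pos'],get_obs()['q'])
E
```

```text
time_s: 2.3
eef_pos: [0.5003, 0.0686, 0.2309]
eef_rot: [-0.0, 0.852, -0.523, -0.0]
ft_force: [-0.8, -0.7, 0.2]
width: 0.0855
[0.49942699 0.06705547 0.23092365] [-1.17037344e-02  2.51319222e-01 -2.08214853e-01  1.11171358e+00
 -1.26408265e-05  2.66056429e+00]
```

View pics/w2.png

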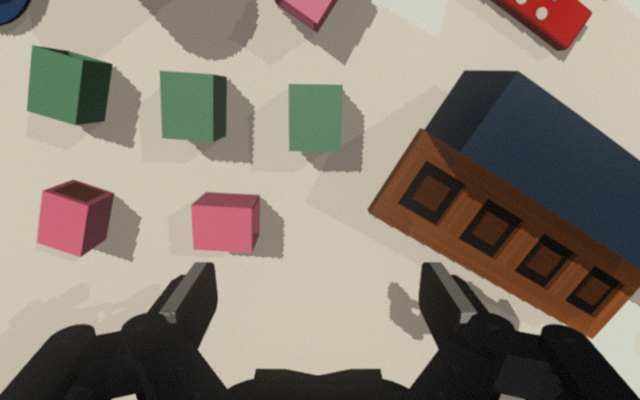

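```bash
python3 - <<'E'
from h import *
c=snap('wrist'); I=c['image']
W=cloud(c); hsv=cv2.cvtColor(I,cv2.COLOR_BGR2HSV)
g=(hsv[...,0]>45)&(hsv[...,0]<95)&(hsv[...,1]>50)&(W[...,2]>.042)
nl,lab,st,_=cv2.connectedComponentsWithStats(g.astype(np.uint8))
for i in range(1,nl):
    if st[i,4]>400:
        P=W[lab==i]; r=cv2.minAreaRect((P[:,:2]*1000).astype(np.float32)); print(st[i],np.median(P[:,2]),r)
cv2.imwrite('pics/w2c.png',cv2.resize(I[20:180,10:370],None,fx=2.2,fy=2.2))
for u,v in [(290,85),(342,85),(342,152),(290,152)]: print(pt(c,u,v,.048).round(4))
for k,(u,v) in dict(p0=(431.5,192.5),p1=(491,228.5),p2=(545,260.5),p3=(594,290.5)).items(): print(k,pt(c,u,v,.0145).round(4))
E
```

```text
[  26   44   60   79 3600] 0.04881656578647198 ((467.634765625, 322.63726806640625), (60.413047790527344, 49.82380676269531), 10.665621757507324)
[ 159   69   55   71 3535] 0.048855297791371 ((504.1238098144531, 204.41879272460938), (59.38685607910156, 48.327152252197266), 22.368589401245117)
[ 288   82   53   67 3396] 0.04891163818143447 ((547.5679931640625, 95.76211547851562), (58.924659729003906, 47.00893783569336), 25.674251556396484)
[0.5622 0.1269 0.048 ]
[0.5832 0.0856 0.048 ]
[0.5302 0.0574 0.048 ]
[0.5082 0.1008 0.048 ]
p0 [ 0.5317 -0.0533  0.0145]
p1 [ 0.5269 -0.1359  0.0145]
p2 [ 0.5231 -0.2175  0.0145]
p3 [ 0.5185 -0.3002  0.0145]
```

View pics/w2c.png

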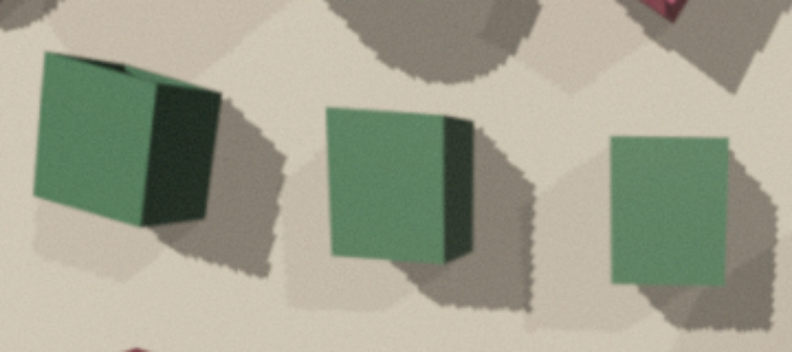

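```bash
python3 -m crank '[[1.6,1.05,-2,0],[1.6,1.05,-3.5,0],[0,0,-3.5,0],[0,0,-3.5,0],[0,0,-3.5,0],[0,0,-2.5,0],[0,0,-2,0],[0,0,-1.0,0],[0,0,-0.4,0],[0,0,0,0],[0,0,0,0]]' 7
python3 -m crank '[[0,0,0,0],[0,0,0,0],[0,0,0,0],[0,0,0,0],[0,0,0,0]]' 4.75
python3 - <<'E'
from h import *
c=snap('wrist','w3.png'); o=get_obs(); print(o['eef_pos'],o['width'],o['ft_force'])
E
```

```text
time_s: 3.32
eef_pos: [0.5317, 0.0868, 0.0134]
eef_rot: [-0.0, 0.852, -0.524, 0.001]
ft_force: [0.2, -0.6, -0.0]
width: 0.0703
time_s: 3.73
eef_pos: [0.5319, 0.0874, 0.0135]
eef_rot: [-0.0, 0.852, -0.524, 0.001]
ft_force: [-1.8, -1.7, 6.8]
width: 0.0476
[0.53190716 0.087384   0.01355911] 0.048065534388417694 [-0.73930783 -1.99347637  7.73855916]
```

View pics/w3.png

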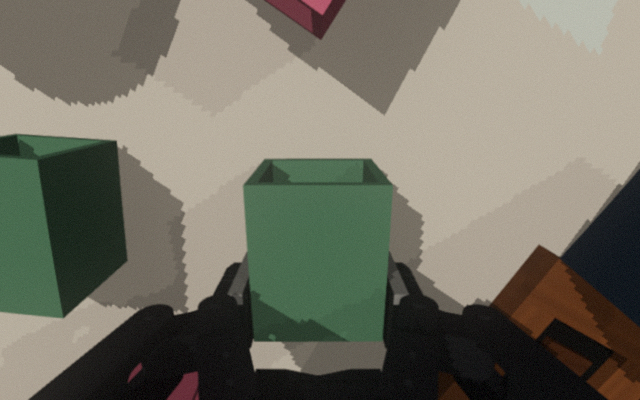

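Gripped near the foot, with the cup spanning (245,185)-(390,340). Next is a short lift, to see whether the cup swings mouth-down with this light hold.

```bash
python3 -m crank '[[0,0,0.5,0],[0,0,1.5,0],[0,0,2,0],[0,0,2,0],[0,0,1,0],[0,0,0,0],[0,0,0,0],[0,0,0,0]]'
python3 - <<'E'
from h import *
c=snap('wrist','w4.png'); o=get_obs(); print(o['eef_pos'],o['width'],o['ft_force'])
c=snap('side'); cv2.imwrite('pics/s4.png',cv2.resize(c['image'][150:300,240:400],None,fx=4,fy=4))
E
```

```text
time_s: 4.45
eef_pos: [0.5303, 0.0875, 0.0814]
eef_rot: [0.0, 0.852, -0.524, -0.001]
ft_force: [0.1, 0.3, -1.5]
width: 0.0479
[0.53001647 0.08740611 0.0811564 ] 0.04779393977257714 [ 0.02992092 -0.50950369 -0.77501744]
```

View pics/w4.png

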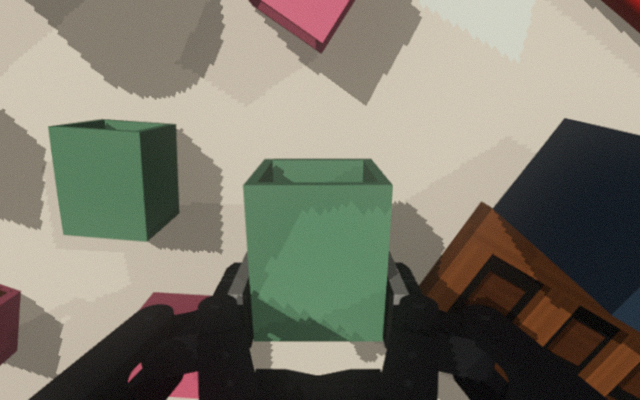

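View pics/s4.png

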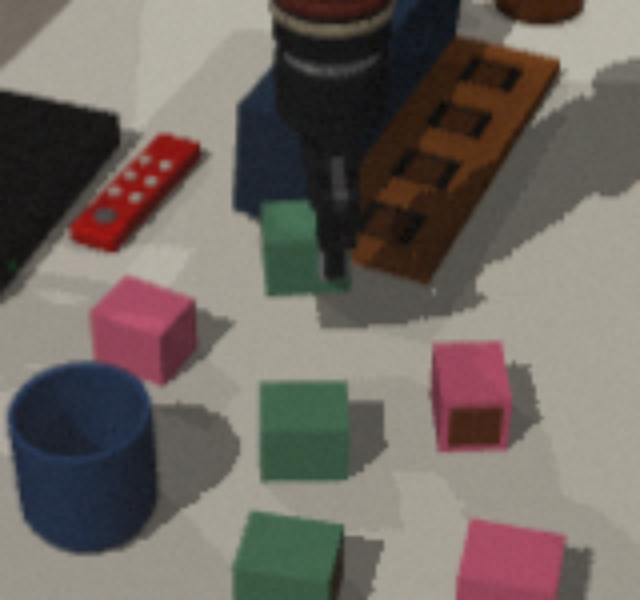

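```bash
python3 -m crank '[[0,0,-1,0],[0,0,-2,0],[0,0,-1,0],[0,0,0,0]]'
python3 -m crank '[[0,0,0,0],[0,0,0,0],[0,0,0,0]]' 4.78
python3 -c "
from h import *
snap('wrist','a1.png');print(get_obs()['width'])"
python3 -m crank '[[0,0,0,0],[0,0,0,0],[0,0,0,0]]' 4.80
python3 -c "
from h import *
snap('wrist','a2.png');print(get_obs()['width'])"
python3 -c "
import cv2,numpy as np
a=cv2.imread('pics/a1.png')[120:400,150:480];b=cv2.imread('pics/a2.png')[120:400,150:480]
cv2.imwrite('pics/ab.png',np.hstack([a,b]))"
```

```text
time_s: 4.88
eef_pos: [0.5285, 0.0873, 0.0393]
eef_rot: [0.001, 0.852, -0.524, -0.002]
ft_force: [-0.9, 0.3, -0.9]
width: 0.0478
time_s: 5.13
eef_pos: [0.5315, 0.0875, 0.0429]
eef_rot: [-0.0, 0.852, -0.524, 0.0]
ft_force: [0.6, 0.4, -1.3]
width: 0.0477
0.0480455748180768
time_s: 5.43
eef_pos: [0.5313, 0.0874, 0.0427]
eef_rot: [-0.0, 0.852, -0.524, 0.0]
ft_force: [0.3, 0.5, -0.2]
width: 0.0482
0.04803662912803856
```

View pics/ab.png

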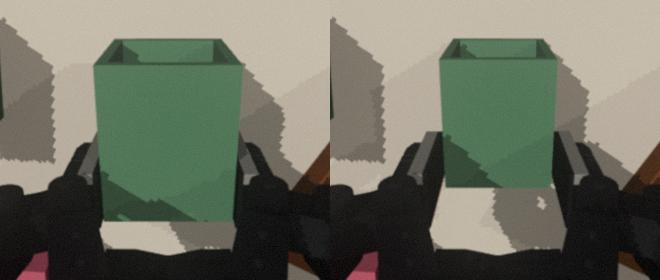

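```bash
python3 -m crank '[[-0.65,-0.33,0,0],[0,0,-1.2,0],[0,0,-1.3,0],[0,0,0,0]]' 5.6
python3 -m crank '[[0,0,0,0],[0,0,0,0],[0,0,0,0]]' 4.75
python3 -m crank '[[0,0,1,0],[0,0,1,0],[0,0,1,0],[0,0,0,0],[0,0,0,0]]'
python3 -c "
from h import *
snap('wrist','a1.png');print(get_obs()['width'])"
python3 -m crank '[[0,0,0,0],[0,0,0,0],[0,0,0,0]]' 4.785
python3 -c "
from h import *
snap('wrist','a2.png');print(get_obs()['width'])"
python3 -c "
import cv2,numpy as np
a=cv2.imread('pics/a1.png')[120:400,150:480];b=cv2.imread('pics/a2.png')[120:400,150:480]
cv2.imwrite('pics/ab.png',np.hstack([a,b]))"
```

```text
time_s: 5.82
eef_pos: [0.5225, 0.0839, 0.0157]
eef_rot: [0.001, 0.852, -0.524, -0.001]
ft_force: [-1.5, -0.5, -0.5]
width: 0.056
time_s: 6.07
eef_pos: [0.5247, 0.0841, 0.0179]
eef_rot: [-0.0, 0.852, -0.524, 0.0]
ft_force: [-0.1, 0.0, -0.9]
width: 0.0478
time_s: 6.48
eef_pos: [0.5254, 0.0842, 0.0485]
eef_rot: [-0.001, 0.852, -0.524, 0.001]
ft_force: [0.6, 0.0, -0.3]
width: 0.048
0.04801543946979427
time_s: 6.78
eef_pos: [0.5241, 0.0841, 0.0469]
eef_rot: [0.0, 0.852, -0.524, -0.0]
ft_force: [0.5, -0.1, -1.7]
width: 0.048
0.047802865511694666
```

View pics/ab.png

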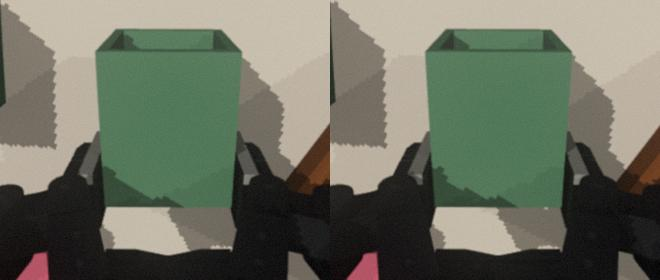

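```bash

python3 -m crank '[[0,0,0,0],[0,0,0,0],[0,0,0,0]]' 4.79
python3 -c "
from h import *
snap('wrist','a1.png')"
python3 -m crank '[[0,0,0,0],[0,0,0,0],[0,0,0,0]]' 4.793
python3 -c "
from h import *
snap('wrist','a2.png')"
python3 -c "
import cv2,numpy as np
a=cv2.imread('pics/a1.png')[120:400,150:480];b=cv2.imread('pics/a2.png')[120:400,150:480]
cv2.imwrite('pics/ab.png',np.hstack([a,b]))"
```

```text
time_s: 7.08
eef_pos: [0.5243, 0.0842, 0.0472]
eef_rot: [0.0, 0.852, -0.524, -0.0]
ft_force: [0.5, 0.1, -0.2]
width: 0.0476
time_s: 7.38
eef_pos: [0.5245, 0.0841, 0.0473]
eef_rot: [-0.0, 0.852, -0.524, 0.0]
ft_force: [-0.1, -0.3, -1.1]
width: 0.0479
```

View pics/ab.png

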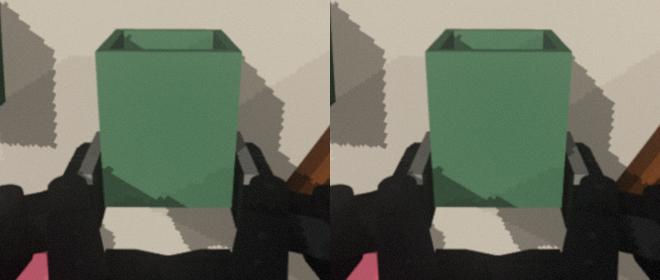

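```bash

python3 -m crank '[[0,0,0,0],[0,0,0,0],[0,0,0,0]]' 4.796
python3 -c "
from h import *
snap('wrist','a1.png')"
python3 -m crank '[[0,0,0,0],[0,0,0,0],[0,0,0,0]]' 4.798
python3 -c "
from h import *
snap('wrist','a2.png')"
python3 -c "
import cv2,numpy as np
a=cv2.imread('pics/a1.png')[120:400,150:480];b=cv2.imread('pics/a2.png')[120:400,150:480]
cv2.imwrite('pics/ab.png',np.hstack([a,b]))"
```

```text
time_s: 7.68
eef_pos: [0.5245, 0.0841, 0.0473]
eef_rot: [-0.0, 0.852, -0.524, 0.0]
ft_force: [-0.3, -0.3, -1.3]
width: 0.048
time_s: 7.98
eef_pos: [0.5244, 0.0842, 0.0473]
eef_rot: [-0.0, 0.852, -0.524, 0.0]
ft_force: [0.7, -0.2, -0.7]
width: 0.0478
```

View pics/ab.png

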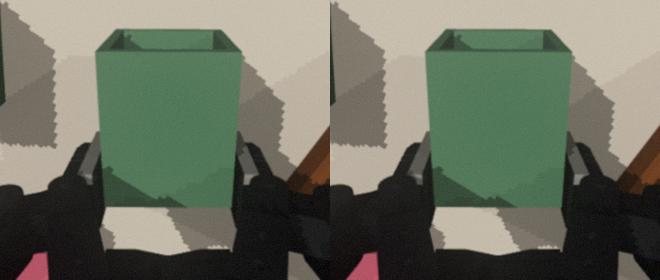

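```bash

python3 -m crank '[[0,0,0,0],[0,0,0,0]]' 4.8
python3 -c "
from h import *
snap('wrist','a1.png')"
python3 -m crank '[[0,0,0,0],[0,0,0,0]]' 4.802
python3 -c "
from h import *
snap('wrist','a2.png')"
python3 -c "
import cv2,numpy as np
a=cv2.imread('pics/a1.png')[120:400,150:480];b=cv2.imread('pics/a2.png')[120:400,150:480]
cv2.imwrite('pics/ab.png',np.hstack([a,b]))"
```

```text
time_s: 8.2
eef_pos: [0.5245, 0.0841, 0.0473]
eef_rot: [-0.0, 0.852, -0.524, 0.0]
ft_force: [0.0, 0.0, -1.1]
width: 0.0481
time_s: 8.42
eef_pos: [0.5244, 0.0842, 0.0473]
eef_rot: [-0.0, 0.852, -0.524, -0.0]
ft_force: [-0.3, 0.5, -0.1]
width: 0.0482
```

View pics/ab.png

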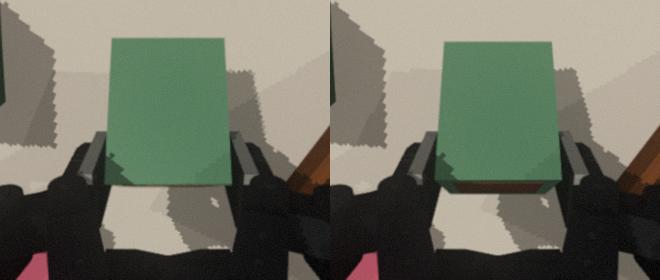

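```bash

python3 -c "
from h import *
c=snap('wrist','a3.png')
for u,v in [(350,165),(350,200),(350,240),(350,290),(350,307)]: print(pt(c,u,v).round(3))
c=snap('side'); cv2.imwrite('pics/s5.png',cv2.resize(c['image'][190:270,270:370],None,fx=6,fy=6,interpolation=cv2.INTER_CUBIC))"
```

```text
[0.572 0.092 0.038]
[0.56  0.087 0.049]
[0.548 0.082 0.061]
[0.534 0.076 0.074]
[0.522 0.068 0.063]
```

View pics/a3.png

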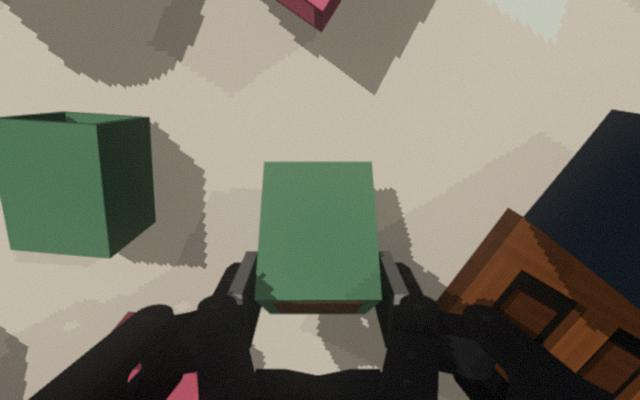

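View pics/s5.png

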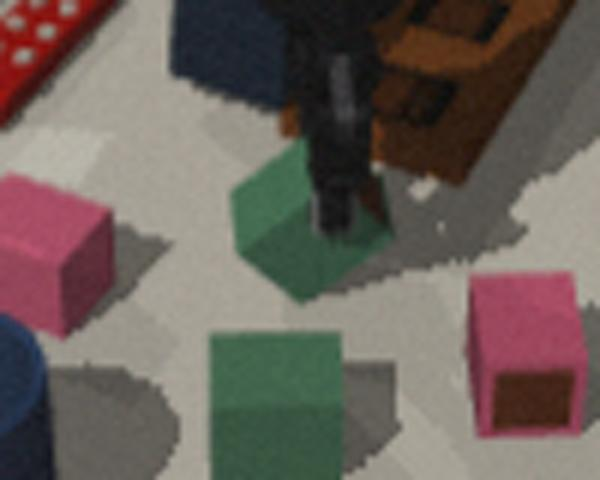

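```bash

python3 -m crank '[[0,0,0,0],[0,0,0,0]]' 4.7
python3 -m crank '[[0,0,1,0],[0,0,1.5,0],[0,0,1,0],[0,0,0,0],[0,0,0,0]]'
python3 -c "
from h import *
c=snap('wrist','a1.png')
for u,v in [(330,165),(320,200),(320,240),(320,290),(320,307)]: print(pt(c,u,v).round(3))"
python3 -m crank '[[0,0,0,0]]' 4.8
python3 -c "
from h import *
c=snap('wrist','a2.png')
for u,v in [(330,165),(320,200),(320,240),(320,290),(320,307)]: print(pt(c,u,v).round(3))"
python3 -c "
import cv2,numpy as np
a=cv2.imread('pics/a1.png')[120:400,150:480];b=cv2.imread('pics/a2.png')[120:400,150:480]
cv2.imwrite('pics/ab.png',np.hstack([a,b]))"
```

```text
time_s: 8.73
eef_pos: [0.5244, 0.0842, 0.0474]
eef_rot: [-0.0, 0.852, -0.524, -0.0]
ft_force: [-1.8, 0.6, 1.5]
width: 0.0475
time_s: 9.15
eef_pos: [0.5251, 0.0841, 0.083]
eef_rot: [-0.0, 0.852, -0.524, 0.001]
ft_force: [0.8, 0.4, -1.5]
width: 0.0476
[0.568 0.1   0.074]
[0.555 0.098 0.085]
[0.543 0.092 0.097]
[0.53  0.086 0.11 ]
[0.516 0.079 0.098]
time_s: 9.28
eef_pos: [0.524, 0.0841, 0.0818]
eef_rot: [0.0, 0.852, -0.524, -0.0]
ft_force: [-0.1, 0.3, 0.2]
width: 0.0477
[0.567 0.1   0.071]
[0.554 0.098 0.083]
[0.542 0.092 0.095]
[0.528 0.085 0.108]
[0.512 0.077 0.092]
```

View pics/ab.png

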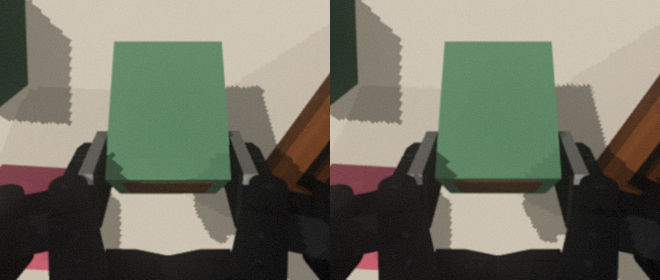

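```bash
cat > tilt.py <<'E'
from h import *
import sys
c=snap('wrist',sys.argv[1] if len(sys.argv)>1 else None); W=cloud(c)
hsv=cv2.cvtColor(c['image'],cv2.COLOR_BGR2HSV)
g=(hsv[...,0]>45)&(hsv[...,0]<95)&(hsv[...,1]>50); g[:,:270]=0; g[:,371:]=0
o=get_obs(); yaw=None
P=W[g]; e=o['eef_pos']; P=P[np.linalg.norm(P-e,axis=1)<.09]
# 1mm-ish RANSAC plane
rng=np.random.default_rng(0); best=0
for _ in range(300):
    a,b,d=P[rng.choice(len(P),3,False)]; n=np.cross(b-a,d-a); L=np.linalg.norm(n)
    if L<1e-6: continue
    n/=L; k=(abs((P-a)@n)<.0015); 
    if k.sum()>best: best=k.sum(); B=k
Q=P[B]; m=Q.mean(0); n=np.linalg.svd(Q-m)[2][2]; n*=np.sign(n[2])
print('n',n.round(3),'tilt deg',np.degrees(np.arccos(n[2])).round(1),'azim',np.degrees(np.arctan2(n[1],n[0])).round(1),'zrange',Q[:,2].min().round(3),Q[:,2].max().round(3),'inl',best,len(P),'w',o['width'].round(4),'e',e.round(4))
E
python3 tilt.py
python3 -m crank '[[0,0,0,0]]'; python3 tilt.py;python3 -m crank '[[0,0,0,0]]'; python3 tilt.py a1.png
```

```text
time_s: 9.47
eef_pos: [0.5242, 0.0841, 0.0819]
eef_rot: [0.0, 0.852, -0.524, -0.0]
ft_force: [0.7, -0.0, -0.2]
width: 0.0478
time_s: 9.6
eef_pos: [0.5244, 0.0841, 0.0821]
eef_rot: [0.0, 0.852, -0.524, -0.0]
ft_force: [0.2, 0.2, -0.0]
width: 0.0476Traceback (most recent call last):
  File "tilt.py", line 16, in <module>
    print('n',n.round(3),'tilt deg',np.degrees(np.arccos(n[2])).round(1),'azim',np.degrees(np.arctan2(n[1],n[0])).round(1),'zrange',Q[:,2].min().round(3),Q[:,2].max().round(3),'inl',best,len(P),'w',o['width'].round(4),'e',e.round(4))
                                                                                                                                                                                                      ^^^^^^^^^^^^^^^^
AttributeError: 'float' object has no attribute 'round'
Traceback (most recent call last):
  File "tilt.py", line 16, in <module>
    print('n',n.round(3),'tilt deg',np.degrees(np.arccos(n[2])).round(1),'azim',np.degrees(np.arctan2(n[1],n[0])).round(1),'zrange',Q[:,2].min().round(3),Q[:,2].max().round(3),'inl',best,len(P),'w',o[
[... 183 characters left out ...]
                                                 ^^^^^^^^^^^^^^^^
AttributeError: 'float' object has no attribute 'round'
Traceback (most recent call last):
  File "tilt.py", line 16, in <module>
    print('n',n.round(3),'tilt deg',np.degrees(np.arccos(n[2])).round(1),'azim',np.degrees(np.arctan2(n[1],n[0])).round(1),'zrange',Q[:,2].min().round(3),Q[:,2].max().round(3),'inl',best,len(P),'w',o['width'].round(4),'e',e.round(4))
                                                                                                                                                                                                      ^^^^^^^^^^^^^^^^
AttributeError: 'float' object has no attribute 'round'
```

View pics/a1.png

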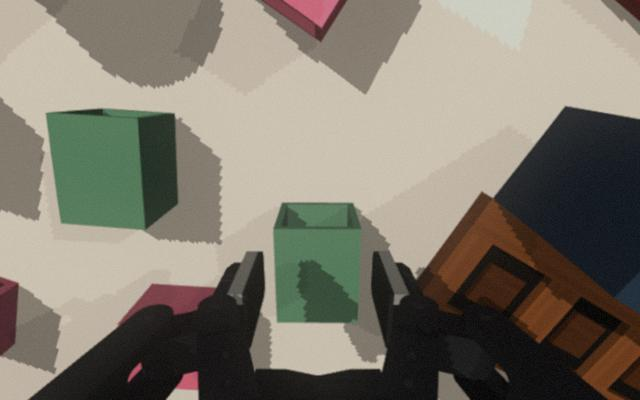

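```bash
sed -i "s/o\['width'\].round(4)/round(o['width'],4)/" tilt.py; cat > cups.py <<'E'
from h import *
import sys
c=snap('wrist',sys.argv[1] if len(sys.argv)>1 else None); W=cloud(c)
hsv=cv2.cvtColor(c['image'],cv2.COLOR_BGR2HSV); o=get_obs(); e=o['eef_pos']; q=o['eef_rot']
from scipy.spatial.transform import Rotation as Ro
X=Ro.from_quat([q[1],q[2],q[3],q[0]]).as_matrix()[:,0]
print('tcp',e.round(4),'yaw',np.degrees(np.arctan2(X[1],X[0])).round(1),'w',round(o['width'],4),'t',o['time_s'])
g=(hsv[...,0]>45)&(hsv[...,0]<95)&(hsv[...,1]>50)&(W[...,2]>.042)&(W[...,2]<.056)
nl,lab,st,_=cv2.connectedComponentsWithStats(g.astype(np.uint8))
for i in range(1,nl):
    if st[i,4]>400:
        P=W[lab==i]; r=cv2.minAreaRect((P[:,:2]*1000).astype(np.float32)); print(st[i],np.median(P[:,2]).round(3),np.round(r[0],1),np.round(r[1],1),round(r[2],1), 'rel tcp mm',(np.array(r[0])-e[:2]*1000).round(1))
E
python3 cups.py
```

```text
tcp [0.5244 0.0841 0.0822] yaw -63.2 w 0.0479 t 9.7
[   47   112   105   118 10241] 0.049 [504.8 204.8] [60.4 49.6] 22.0 rel tcp mm [-19.6 120.6]
[ 274  224   87   99 8018] 0.049 [502.8  73.8] [61.1 47.8] 27.1 rel tcp mm [-21.6 -10.3]
```

```bash
python3 -m crank '[[-2.2,-1.05,0,0],[-2.1,-1.05,0,0],[0,0,-2,0],[0,0,-2.5,0],[0,0,-1.4,0],[0,0,-0.5,0],[0,0,0,0],[0,0,0,0]]' 6.0
python3 -m crank '[[0,0,0,0],[0,0,0,0],[0,0,0,0]]' 4.75
python3 -m crank '[[0,0,1,0],[0,0,1,0],[0,0,0.9,0],[0,0,0,0],[0,0,0,0]]'
python3 tilt.py
python3 -m crank '[[0,0,0,0],[0,0,0,0]]' 4.8
python3 tilt.py
python3 -m crank '[[0,0,0,0]]' 4.802
python3 tilt.py a1.png
```

```text
time_s: 10.37
eef_pos: [0.4817, 0.0631, 0.0187]
eef_rot: [-0.0, 0.852, -0.524, 0.0]
ft_force: [-0.0, -0.9, -0.3]
width: 0.0599
time_s: 10.62
eef_pos: [0.4823, 0.0632, 0.0193]
eef_rot: [-0.0, 0.852, -0.524, 0.001]
ft_force: [-0.3, 0.5, 7.6]
width: 0.0476
time_s: 11.03
eef_pos: [0.482, 0.0631, 0.0478]
eef_rot: [-0.0, 0.852, -0.524, 0.001]
ft_force: [0.9, -0.1, -1.1]
width: 0.0478
n [0.002 0.001 1.   ] tilt deg 0.1 azim 17.5 zrange 0.076 0.079 inl 15437 17395 w 0.0484 e [0.4815 0.0631 0.0473]
time_s: 11.25
eef_pos: [0.4812, 0.0632, 0.0469]
eef_rot: [0.0, 0.852, -0.524, -0.0]
ft_force: [1.2, -0.2, -0.6]
width: 0.048
n [0.047 0.024 0.999] tilt deg 3.0 azim 27.1 zrange 0.047 0.053 inl 12666 14155 w 0.0478 e [0.4812 0.0631 0.0469]
time_s: 11.38
eef_pos: [0.4813, 0.0631, 0.047]
eef_rot: [0.0, 0.852, -0.524, -0.0]
ft_force: [-0.2, 0.8, -0.5]
width: 0.0478
n [0.002 0.    1.   ] tilt deg 0.1 azim 9.2 zrange 0.047 0.051 inl 12323 14250 w 0.0478 e [0.4813 0.0632 0.0471]
```

View pics/a1.png

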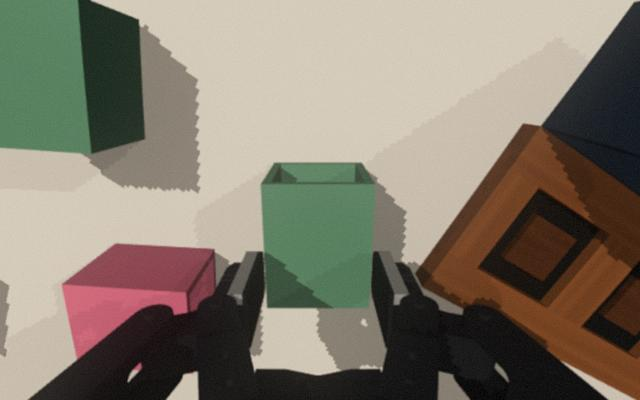

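```bash
python3 cups.py | grep -v ' 504'
```

```text
tcp [0.4814 0.0631 0.0471] yaw -63.2 w 0.048 t 11.4833
[    0     0   102   154 14140] 0.049 [506.1 200.7] [59.9 41.5] 22.3 rel tcp mm [ 24.7 137.6]
[  262   179   113   129 13485] 0.049 [490.3  67.8] [60.9 48.2] 26.7 rel tcp mm [8.9 4.7]
```

```bash
python3 -m crank '[[-1.25,-0.62,0,0],[0,0,-1.4,0],[0,0,-1.4,0],[0,0,0,0],[0,0,0,0]]' 6.0
python3 -m crank '[[0,0,0,0],[0,0,0,0],[0,0,0,0]]' 4.75
python3 -m crank '[[0,0,1,0],[0,0,1,0],[0,0,0.9,0],[0,0,0,0],[0,0,0,0]]'
python3 -m crank '[[0,0,0,0],[0,0,0,0]]' 4.79
python3 tilt.py
python3 -m crank '[[0,0,0,0],[0,0,0,0]]' 4.795
python3 tilt.py
python3 -m crank '[[0,0,0,0],[0,0,0,0]]' 4.797
python3 tilt.py
python3 -m crank '[[0,0,0,0],[0,0,0,0]]' 4.798
python3 tilt.py a1.png
```

```text
time_s: 11.9
eef_pos: [0.4684, 0.0569, 0.019]
eef_rot: [0.0, 0.852, -0.524, -0.001]
ft_force: [-0.2, -0.3, -0.1]
width: 0.0597
time_s: 12.15
eef_pos: [0.4694, 0.057, 0.0199]
eef_rot: [-0.0, 0.852, -0.524, 0.0]
ft_force: [-0.5, -0.5, 2.6]
width: 0.0476
time_s: 12.57
eef_pos: [0.4696, 0.0569, 0.0488]
eef_rot: [-0.0, 0.852, -0.524, 0.001]
ft_force: [0.5, -0.2, -1.1]
width: 0.048
time_s: 12.73
eef_pos: [0.4686, 0.057, 0.0479]
eef_rot: [0.0, 0.852, -0.524, -0.0]
ft_force: [0.2, 0.1, -1.1]
width: 0.0479
n [0.002 0.002 1.   ] tilt deg 0.2 azim 34.2 zrange 0.075 0.079 inl 15412 17294 w 0.0476 e [0.4686 0.057  0.0479]
time_s: 12.95
eef_pos: [0.4687, 0.0569, 0.048]
eef_rot: [0.0, 0.852, -0.524, -0.0]
ft_force: [-0.7, -0.9, -1.1]
width: 0.0479
n [0.003 0.001 1.   ] tilt deg 0.2 azim 29.9 zrange 0.075 0.079 inl 15367 17310 w 0.0479 e [0.4688 0.057  0.0481]
time_s: 13.17
eef_pos: [0.4689, 0.0569, 0.0482]
eef_rot: [-0.0, 0.852, -0.524, -0.0]
ft_force: [-1.3, -0.2, 0.6]
width: 0.0479
n [0.486 0.247 0.838] tilt deg 33.0 azim 26.9 zrange 0.04 0.075 inl 14133 14421 w 0.0485 e [0.4689 0.0569 0.0483]
time_s: 13.38
eef_pos: [0.4689, 0.0569, 0.0483]
eef_rot: [0.0, 0.852, -0.524, -0.0]
ft_force: [-0.2, 0.0, 0.6]
width: 0.0478
n [0.489 0.246 0.837] tilt deg 33.2 azim 26.7 zrange 0.04 0.075 inl 14050 14331 w 0.0479 e [0.4689 0.0569 0.0483]
```

```bash
python3 -m crank '[[0.27,0.14,0.1,0],[0.27,0.14,0.05,0],[0.27,0.14,0.05,0],[0.27,0.14,0.03,0],[0.27,0.14,0.03,0]]'
python3 tilt.py a1.png
```

```text
time_s: 13.85
eef_pos: [0.483, 0.0641, 0.051]
eef_rot: [-0.0, 0.852, -0.524, 0.0]
ft_force: [-1.1, -0.3, -0.1]
width: 0.0478
n [0.646 0.328 0.689] tilt deg 46.4 azim 26.9 zrange 0.033 0.079 inl 12816 13475 w 0.0482 e [0.4835 0.0643 0.0511]
```

```bash
python3 -m crank '[[0.27,0.14,0.0,0],[0.27,0.14,0.0,0],[0.27,0.14,0.0,0],[0.27,0.14,0.0,0],[0.27,0.14,0.0,0]]'
python3 tilt.py a1.png
python3 -m crank '[[0.27,0.14,0.0,0],[0.27,0.14,-0.05,0],[0.27,0.14,-0.05,0],[0.27,0.14,-0.1,0]]'
python3 tilt.py a2.png
```

```text
time_s: 14.32
eef_pos: [0.4962, 0.0711, 0.0508]
eef_rot: [0.0, 0.852, -0.524, -0.0]
ft_force: [0.2, -0.4, -0.9]
width: 0.0478
n [0.764 0.389 0.514] tilt deg 59.1 azim 27.0 zrange 0.025 0.078 inl 11104 12476 w 0.0482 e [0.4967 0.0713 0.0509]
time_s: 14.7
eef_pos: [0.5071, 0.0767, 0.0489]
eef_rot: [-0.0, 0.852, -0.524, 0.0]
ft_force: [1.3, -0.3, -0.3]
width: 0.0479
n [0.839 0.425 0.34 ] tilt deg 70.1 azim 26.9 zrange 0.017 0.075 inl 9146 11038 w 0.0482 e [0.5076 0.0769 0.0488]
```

View pics/a2.png

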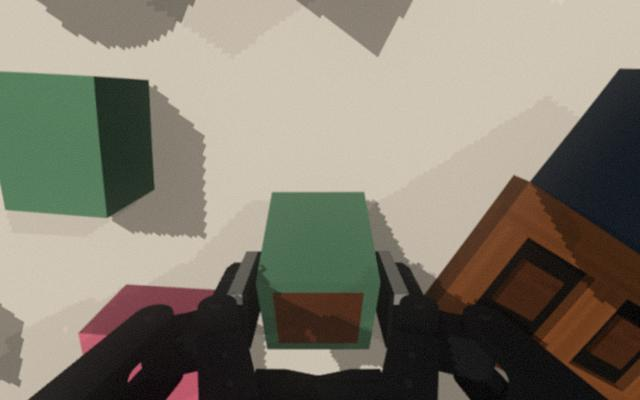

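```bash
python3 -m crank '[[0.27,0.14,-0.1,0],[0.27,0.14,-0.1,0],[0.27,0.14,-0.1,0],[0.27,0.14,-0.15,0]]'
python3 tilt.py a1.png
python3 -m crank '[[0.27,0.14,-0.15,0],[0.27,0.14,-0.15,0],[0.2,0.1,-0.15,0],[0,0,0,0]]'
python3 tilt.py a2.png
```

```text
time_s: 15.08
eef_pos: [0.5179, 0.0823, 0.0443]
eef_rot: [0.0, 0.852, -0.524, 0.0]
ft_force: [-0.8, -1.3, -0.6]
width: 0.048
n [0.882 0.448 0.144] tilt deg 81.7 azim 26.9 zrange 0.008 0.068 inl 6972 9521 w 0.0478 e [0.5183 0.0824 0.0441]
time_s: 15.47
eef_pos: [0.5251, 0.0861, 0.0396]
eef_rot: [0.0, 0.852, -0.524, -0.0]
ft_force: [-0.3, -0.1, 0.5]
width: 0.0479
n [-0.892 -0.452  0.011] tilt deg 89.4 azim -153.1 zrange 0.002 0.124 inl 5566 8493 w 0.0481 e [0.525  0.0861 0.0397]
```

View pics/a2.png

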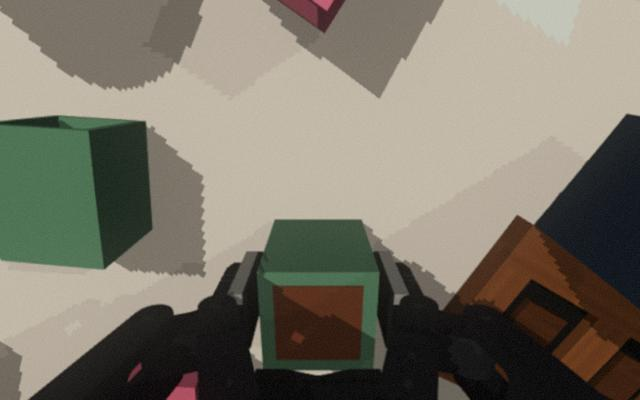

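```bash
python3 - <<'E'
from h import *
c=snap('wrist'); e=get_obs()['eef_pos']
p=np.array([pt(c,u,v,.06) for u,v in [(258,272),(378,272),(374,368),(264,368)]]); print(p.round(4),p.mean(0).round(4),(p.mean(0)-e).round(4)); print(pt(c,318,320).round(4))
E
```

```text
[[0.5222 0.1113 0.06  ]
 [0.5436 0.0691 0.06  ]
 [0.5018 0.0468 0.06  ]
 [0.48   0.0899 0.06  ]] [0.5119 0.0793 0.06  ] [-0.013  -0.0068  0.0202]
[0.5138 0.0805 0.0612]
```

```bash
python3 -m crank '[[0,0,0,0],[0,0,0,0],[0,0,0,0],[-0.5,-0.25,-0.3,0],[-0.48,-0.25,-0.7,0],[0,0,-0.75,0],[0,0,0,0]]' 6
python3 -m crank '[[0,0,0,0],[0,0,0,0],[0,0,0,0]]' 4.5
python3 -m crank '[[0,0,0.5,0],[0,0,1.5,0],[0,0,2.5,0],[0,0,2.5,0],[0,0,1,0],[0,0,0,0]]'
python3 cups.py a1.png; python3 tilt.py
python3 -c "
from h import *
c=snap('side'); cv2.imwrite('pics/s5.png',cv2.resize(c['image'][170:270,270:370],None,fx=6,fy=6,interpolation=cv2.INTER_CUBIC))"
```

```text
time_s: 16.15
eef_pos: [0.5134, 0.0807, 0.0207]
eef_rot: [0.001, 0.852, -0.524, -0.001]
ft_force: [-0.2, 0.2, -0.7]
width: 0.0598
time_s: 16.4
eef_pos: [0.5153, 0.081, 0.0225]
eef_rot: [-0.0, 0.852, -0.524, 0.0]
ft_force: [0.2, -0.0, -2.0]
width: 0.0474
time_s: 16.9
eef_pos: [0.5171, 0.081, 0.105]
eef_rot: [-0.001, 0.852, -0.524, 0.002]
ft_force: [0.1, -0.3, -1.6]
width: 0.0471
tcp [0.516  0.081  0.1032] yaw -63.2 w 0.0474 t 16.95
[  74   97   93  107 8535] 0.049 [504.7 204.7] [60.2 49.5] 22.6 rel tcp mm [-11.4 123.7]
n [0.892 0.453 0.015] tilt deg 89.2 azim 26.9 zrange 0.084 0.144 inl 6229 7700 w 0.0473 e [0.5151 0.081  0.1021]
```

View pics/s5.png

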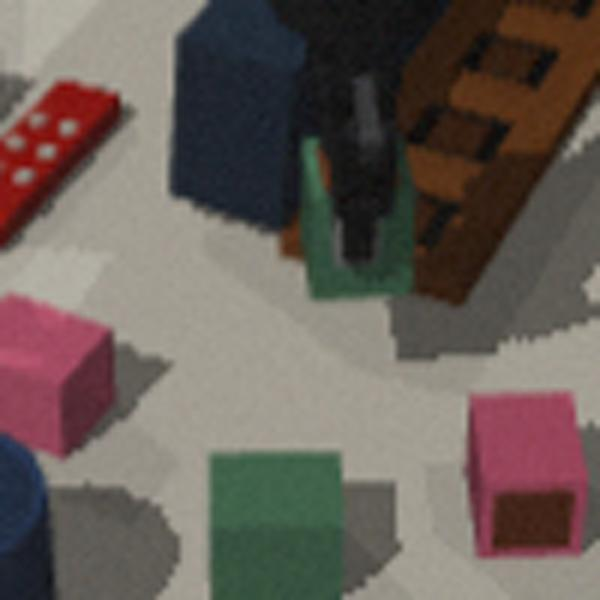

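```bash
python3 -m crank '[[-0.2,-1.3,0.1,0.1247],[-0.2,-1.3,0.1,0.1247],[-0.2,-1.3,0.1,0.1247],[-0.2,-1.3,0.1,0.1247],[-0.2,-1.3,0.1,0.1247],[-0.2,-1.3,0.1,0.1247],[-0.2,-1.3,0.1,0.1247],[-0.2,-1.3,0.1,0.1247],[-0.2,-1.3,0.1,0.1247],[-0.2,-1.3,0.1,0.1247],[-0.2,-1.3,0.1,0.1247],[-0.2,-1.3,0.1,0.1247]]'
python3 -m crank '[[-0.2,-1.3,0.1,0.1247],[-0.2,-1.3,0.1,0.1247],[-0.2,-1.3,0.1,0.1247],[-0.2,-1.3,0.1,0.1247],[-0.2,-1.3,0,0.1247],[-0.2,-1.3,0,0.1247],[-0.2,-1.3,0,0.1247],[-0.2,-1.3,0,0.1247],[-0.2,-1.3,0,0.1247],[0,0,0,0],[0,0,0,0]]'
python3 cups.py w5.png
```

```text
time_s: 18.05
eef_pos: [0.49, -0.0754, 0.1128]
eef_rot: [-0.001, 0.98, 0.198, -0.001]
ft_force: [-0.9, -0.3, -1.2]
width: 0.0474
time_s: 18.97
eef_pos: [0.4723, -0.1919, 0.1171]
eef_rot: [-0.001, 0.728, 0.686, -0.0]
ft_force: [-0.5, 0.4, -1.3]
width: 0.0473
tcp [ 0.4724 -0.1915  0.1173] yaw 86.6 w 0.0471 t 19.0167
```

View pics/w5.png

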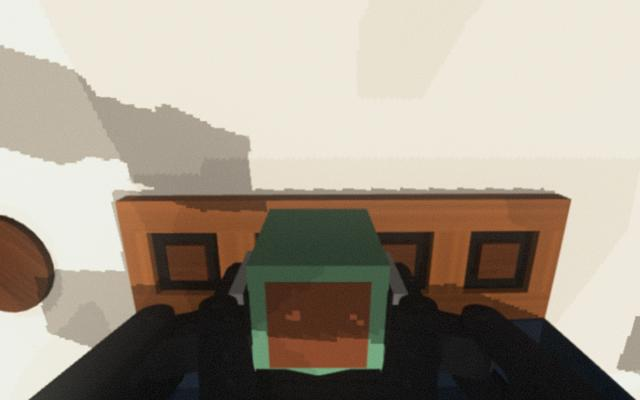

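```bash
python3 - <<'E'
from h import *
c=snap('wrist'); e=get_obs()['eef_pos']; I=c['image']
cv2.imwrite('pics/w5c.png',cv2.resize(I[185:325,100:600],None,fx=1.6,fy=1.6,interpolation=cv2.INTER_CUBIC))
cv2.imwrite('pics/w5d.png',cv2.resize(I[200:400,220:420],None,fx=3,fy=3,interpolation=cv2.INTER_CUBIC))
print(pt(c,318,290).round(4),pt(c,318,340).round(4),e)
E
```

```text
[ 0.4617 -0.1899  0.1568] [ 0.4824 -0.1911  0.1564] [ 0.4726189  -0.19124665  0.11755808]
```

View pics/w5c.png

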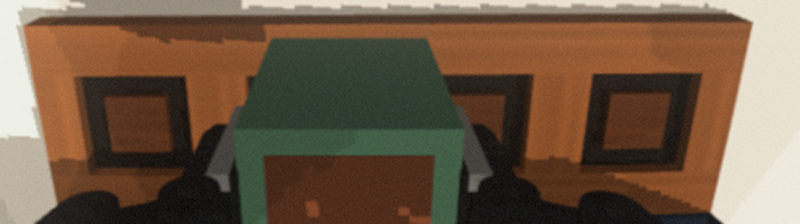

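View pics/w5d.png

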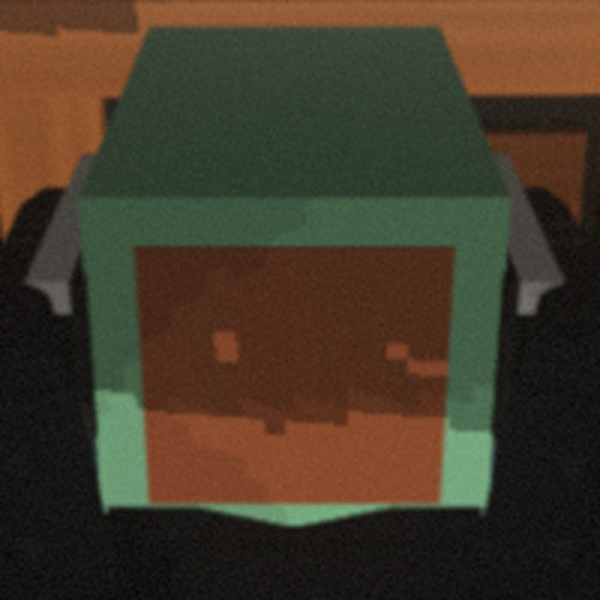

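```bash
cat > pk.py <<'E'
from h import *
c=snap('wrist'); e=get_obs()['eef_pos']
P3=np.array([pt(c,u,v,.016) for u,v in [(149.4,233.1),(216.3,233.1),(218.8,291.3),(156.9,290.6)]])
P0=np.array([pt(c,u,v,.016) for u,v in [(470.6,230.6),(537.5,230.6),(527.5,289),(464.4,288)]])
print(P3.round(4),P0.round(4))
a,b=P0.mean(0),P3.mean(0); d=a-b; print('p0',a.round(4),'p3',b.round(4),'len',np.linalg.norm(d),'yaw',np.degrees(np.arctan2(d[1],d[0])))
for i in range(4): print(i,(a+(b-a)*i/3).round(4))
C=np.array([pt(c,u,v,.1566) for u,v in [(246.7,265.7),(390,265.7),(383.3,370.7),(254.3,370.7)]]); m=C.mean(0)
print(C.round(4),'cup',m.round(4),'rel',(m-e).round(4), 'edge yaw',np.degrees(np.arctan2(*(C[1]-C[0])[1::-1])))
E
python3 pk.py
```

```text
[[ 0.4918 -0.32    0.016 ]
 [ 0.4945 -0.2684  0.016 ]
 [ 0.5446 -0.2738  0.016 ]
 [ 0.5416 -0.3242  0.016 ]] [[ 0.5038 -0.0758  0.016 ]
 [ 0.5071 -0.0232  0.016 ]
 [ 0.5582 -0.0245  0.016 ]
 [ 0.5534 -0.077   0.016 ]]
p0 [ 0.5306 -0.0501  0.016 ] p3 [ 0.5181 -0.2966  0.016 ] len 0.24679436499694057 yaw 87.09352135328456
0 [ 0.5306 -0.0501  0.016 ]
1 [ 0.5264 -0.1323  0.016 ]
2 [ 0.5223 -0.2144  0.016 ]
3 [ 0.5181 -0.2966  0.016 ]
[[ 0.4516 -0.2129  0.1566]
 [ 0.4543 -0.1653  0.1566]
 [ 0.498  -0.1674  0.1566]
 [ 0.4951 -0.2154  0.1566]] cup [ 0.4748 -0.1903  0.1566] rel [0.002  0.001  0.0388] edge yaw 86.67514009854862
```

```bash
python3 -m crank '[[1.2,-0.6,0,0],[1.2,-0.6,0,0],[1.2,-0.6,0,0],[1.15,-0.6,-0.5,0],[0,0,-1.5,0],[0,0,-2,0],[0,0,-1.8,0],[0,0,-1,0],[0,0,0,0],[0,0,0,0],[0,0,0,0]]'
python3 cups.py w6.png
python3 -c "
from h import *
c=snap('side'); cv2.imwrite('pics/s5.png',cv2.resize(c['image'][130:230,290:400],None,fx=6,fy=6,interpolation=cv2.INTER_CUBIC))"
```

```text
time_s: 20.03
eef_pos: [0.5213, -0.2162, 0.0513]
eef_rot: [0.001, 0.726, 0.687, 0.0]
ft_force: [0.5, 0.3, -1.5]
width: 0.0475
tcp [ 0.5214 -0.2163  0.0515] yaw 86.8 w 0.0474 t 20.0833
[ 263  215  110   14 1170] 0.049 [ 501.3 -214.3] [47.   1.3] 86.7 rel tcp mm [-20.1   2. ]
```

View pics/w6.png

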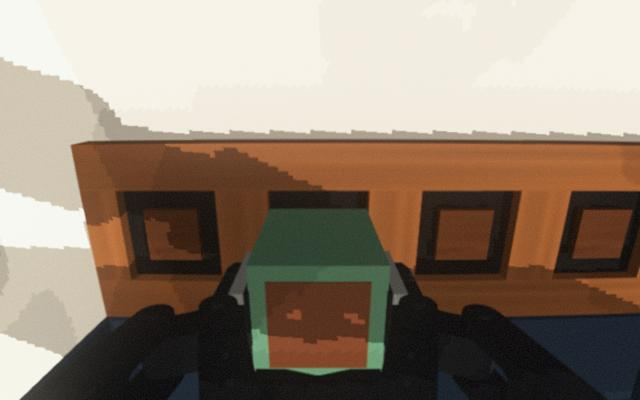

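View pics/s5.png

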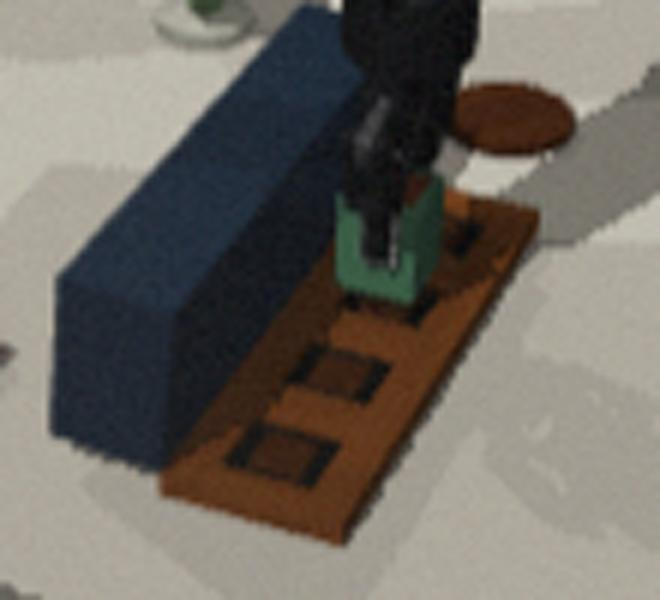

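```bash
python3 - <<'E'
from h import *
c=snap('wrist'); e=get_obs()['eef_pos'];I=c['image']
cv2.imwrite('pics/w6c.png',cv2.resize(I[170:290,230:410],None,fx=4,fy=4,interpolation=cv2.INTER_CUBIC))
for n,z,L in [('pocket',.016,[(269,191),(368,191)]),('cup bottom edge',e[2]-.0225,[(268,209.5),(369,209.5)]),('cup top',e[2]+.0375,[(249,265.7),(387,265.7)]),('p1',.016,[(423,191),(520,190)])]: 
    for u,v in L: print(n,pt(c,u,v,z).round(4))
E
```

```text
pocket [ 0.4953 -0.2401  0.016 ]
pocket [ 0.4982 -0.1876  0.016 ]
cup bottom edge [ 0.5014 -0.2394  0.0289]
cup bottom edge [ 0.5041 -0.189   0.0289]
cup top [ 0.5012 -0.2376  0.0889]
cup top [ 0.5037 -0.1912  0.0889]
p1 [ 0.4997 -0.1583  0.016 ]
p1 [ 0.502  -0.1055  0.016 ]
```

View pics/w6c.png

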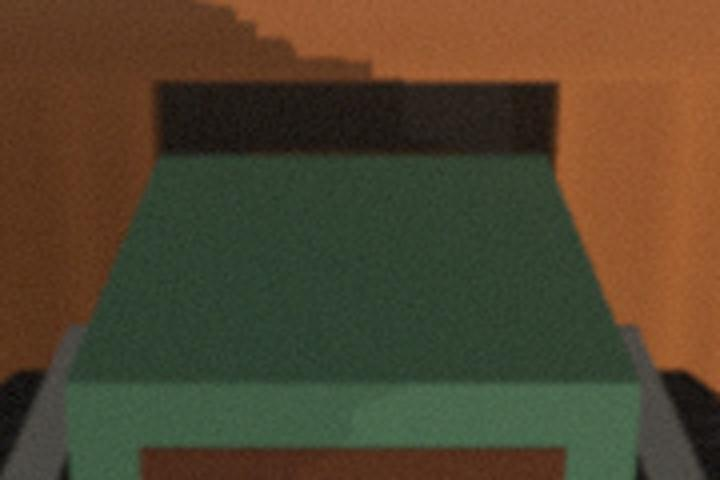

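```bash
python3 -m crank '[[-0.25,0.03,0,0],[0,0,-0.5,0],[0,0,-0.5,0],[0,0,-0.4,0],[0,0,-0.3,0],[0,0,-0.2,0],[0,0,0,0],[0,0,0,0]]'
python3 cups.py w6.png
```

```text
time_s: 20.85
eef_pos: [0.5181, -0.2157, 0.0312]
eef_rot: [-0.0, 0.726, 0.687, -0.0]
ft_force: [0.3, -1.2, -1.2]
width: 0.0476
tcp [ 0.5182 -0.2158  0.0314] yaw 86.8 w 0.0475 t 20.9
[ 255  232  126   17 1734] 0.049 [ 498.2 -214. ] [47.3  1.6] 86.9 rel tcp mm [-20.    1.8]
```

View pics/w6.png

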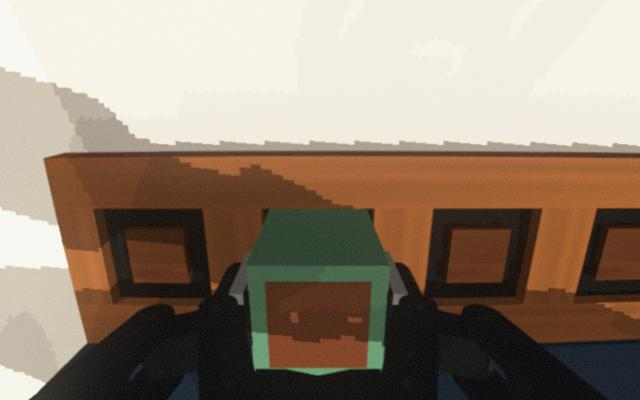

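```bash
python3 -m crank '[[0,0,-0.1,0],[0,0,0,0]]'
python3 -m crank '[[0,0,0,0],[0,0,0,0],[0,0,0,0],[0,0,0,0],[0,0,1.5,0],[0,0,2.5,0],[0,0,3,0],[0,0,2,0],[-1.5,0,1,0],[-3,0,0,0],[-1.5,0,0,0],[0,0,0,0]]' 5.6
python3 - <<'E'
from h import *
c=snap('wrist','w7.png')
print(get_obs()['eef_pos'])
c=snap('side'); cv2.imwrite('pics/s5.png',cv2.resize(c['image'][130:230,290:400],None,fx=6,fy=6,interpolation=cv2.INTER_CUBIC))
E
```

```text
time_s: 21.07
eef_pos: [0.5182, -0.2158, 0.0304]
eef_rot: [0.0, 0.726, 0.687, 0.0]
ft_force: [-0.2, 0.2, -1.0]
width: 0.0478
time_s: 22.07
eef_pos: [0.4554, -0.2152, 0.1306]
eef_rot: [-0.001, 0.727, 0.687, -0.0]
ft_force: [0.7, 0.0, -0.1]
width: 0.0561
[ 0.45718018 -0.21572167  0.13078458]
```

View pics/w7.png

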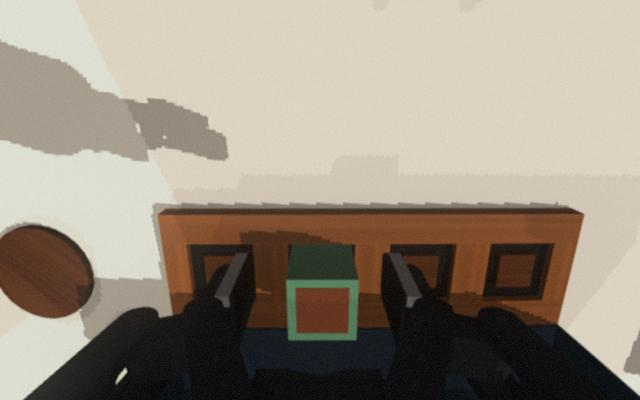

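View pics/s5.png

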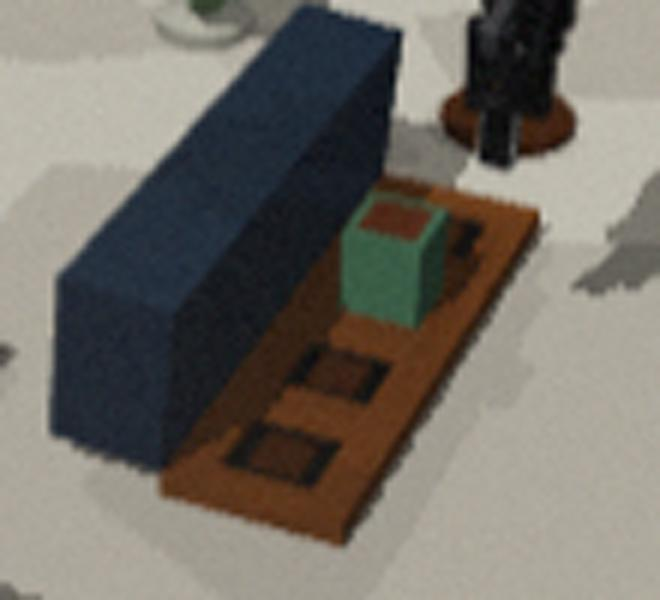

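```bash
python3 -c "
from h import *
c=snap('wrist'); print(pt(c,322,312,r=4),pt(c,300,300),pt(c,345,330))"
python3 -m crank '[[0.1,1.8,0,-0.1225],[0.1,1.8,0,-0.1225],[0.1,1.8,0,-0.1225],[0.1,1.8,0,-0.1225],[0.1,1.8,0,-0.1225],[0.1,1.8,0,-0.1225],[0.1,1.8,0,-0.1225],[0.1,1.8,0,-0.1225],[0.1,1.8,0,-0.1225],[0.1,1.8,0,-0.1225],[0.1,1.8,0,-0.1225],[0.1,1.8,0,-0.1225]]' 6.5
python3 -m crank '[[0.1,1.8,0,-0.1225],[0.1,1.8,0,-0.1225],[0.1,1.8,0,-0.1225],[0.1,1.8,0,-0.1225],[0.1,1.8,0,-0.1225],[0.1,1.8,0,-0.1225],[0.1,1.8,0,-0.1225],[0.1,1.8,0,-0.1225],[0.1,1.8,0,-0.1225],[0.1,1.8,0,-0.1225],[0,0,0,0],[0,0,0,0]]'
python3 cups.py w8.png
```

```text
[ 0.52645861 -0.21600806  0.06931897] [ 0.51614    -0.2303204   0.06940532] [ 0.54245964 -0.20073645  0.06879587]
time_s: 23.22
eef_pos: [0.4711, 0.0014, 0.1303]
eef_rot: [-0.0, 1.0, 0.02, 0.0]
ft_force: [-0.2, -0.4, 0.5]
width: 0.0651
time_s: 24.22
eef_pos: [0.4806, 0.1813, 0.1301]
eef_rot: [-0.0, 0.832, -0.554, 0.0]
ft_force: [0.8, -0.6, -0.8]
width: 0.0651
tcp [0.4804 0.1806 0.1301] yaw -67.3 w 0.0649 t 24.2667
[  74   95   82  104 6743] 0.049 [467.6 323.1] [60.6 49.2] 9.1 rel tcp mm [-12.8 142.6]
[ 262  118   75   91 6541] 0.049 [504.6 204.8] [59.8 47.6] 22.3 rel tcp mm [24.2 24.2]
```

View pics/w8.png

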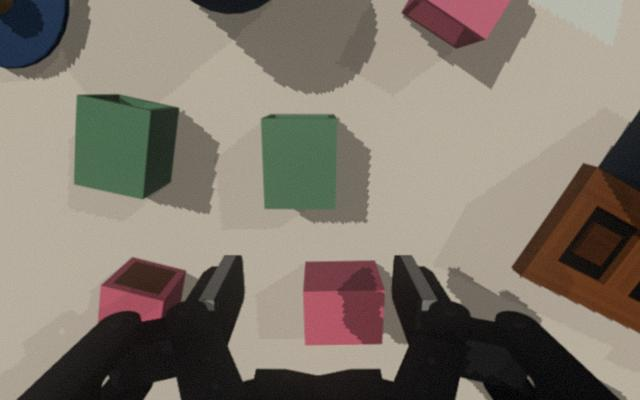

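```bash
python3 -m crank '[[0.2,1.5,-1,0],[0,0,-2.5,0],[0,0,-3,0],[0,0,-2.5,0],[0,0,-1.5,0],[0,0,-0.65,0],[0,0,0,0],[0,0,0,0]]' 6
python3 -m crank '[[0,0,0,0],[0,0,0,0],[0,0,0,0]]' 4.75
python3 -m crank '[[0,0,1,0],[0,0,1,0],[0,0,0.9,0],[0,0,0,0],[0,0,0,0]]'
python3 -m crank '[[0,0,0,0],[0,0,0,0]]' 4.79
python3 tilt.py
python3 -m crank '[[0,0,0,0],[0,0,0,0]]' 4.795
python3 tilt.py a2.png
python3 -m crank '[[0,0,0,0],[0,0,0,0]]' 4.796
python3 tilt.py a1.png
```

```text
time_s: 24.93
eef_pos: [0.4826, 0.1949, 0.0193]
eef_rot: [-0.0, 0.831, -0.556, 0.0]
ft_force: [1.3, 0.2, -0.3]
width: 0.0596
time_s: 25.18
eef_pos: [0.4832, 0.1953, 0.0201]
eef_rot: [-0.001, 0.831, -0.556, 0.001]
ft_force: [-0.6, -1.3, 7.6]
width: 0.0481
time_s: 25.6
eef_pos: [0.4828, 0.1955, 0.0488]
eef_rot: [-0.001, 0.831, -0.556, 0.001]
ft_force: [-0.6, 0.3, -1.8]
width: 0.0477
time_s: 25.77
eef_pos: [0.4818, 0.1952, 0.0476]
eef_rot: [0.0, 0.831, -0.556, -0.0]
ft_force: [-0.0, -0.4, -1.4]
width: 0.0476
n [0.005 0.001 1.   ] tilt deg 0.3 azim 10.1 zrange 0.075 0.078 inl 15405 17330 w 0.0478 e [0.4818 0.1952 0.0475]
time_s: 25.98
eef_pos: [0.4819, 0.1952, 0.0476]
eef_rot: [0.0, 0.831, -0.556, -0.0]
ft_force: [-0.1, 0.1, -1.7]
width: 0.0479
n [0.005 0.002 1.   ] tilt deg 0.3 azim 23.7 zrange 0.075 0.078 inl 15381 17324 w 0.048 e [0.4819 0.1952 0.0476]
time_s: 26.2
eef_pos: [0.4821, 0.1952, 0.0478]
eef_rot: [0.0, 0.831, -0.556, -0.0]
ft_force: [-0.1, -0.7, -2.3]
width: 0.0479
n [0.004 0.002 1.   ] tilt deg 0.3 azim 23.4 zrange 0.075 0.078 inl 15363 17299 w 0.0477 e [0.4821 0.1952 0.0478]
```

```bash
python3 -m crank '[[0,0,0,0],[0,0,0,0]]' 4.797
python3 tilt.py a1.png
```

```text
time_s: 26.42
eef_pos: [0.4822, 0.1952, 0.0479]
eef_rot: [-0.0, 0.831, -0.556, 0.0]
ft_force: [0.5, -1.1, -0.6]
width: 0.048
n [0.005 0.001 1.   ] tilt deg 0.3 azim 17.9 zrange 0.075 0.078 inl 15391 17316 w 0.0479 e [0.4822 0.1952 0.0479]
```

```bash
python3 -m crank '[[0,0,0,0],[0,0,0,0]]' 4.798
python3 tilt.py a1.png
```

```text
time_s: 26.63
eef_pos: [0.4822, 0.1953, 0.0479]
eef_rot: [-0.0, 0.831, -0.556, 0.0]
ft_force: [0.6, 0.2, -0.6]
width: 0.0479
n [0.004 0.001 1.   ] tilt deg 0.3 azim 16.8 zrange 0.075 0.078 inl 15445 17316 w 0.0481 e [0.4822 0.1952 0.0479]
```

```bash
python3 -m crank '[[0,0,0,0],[0,0,0,0]]' 4.799
python3 tilt.py a1.png
```

```text
time_s: 26.85
eef_pos: [0.4822, 0.1953, 0.0479]
eef_rot: [-0.0, 0.831, -0.556, 0.0]
ft_force: [0.3, 0.6, -1.5]
width: 0.0478
n [0.501 0.205 0.841] tilt deg 32.8 azim 22.3 zrange 0.043 0.077 inl 14459 14804 w 0.048 e [0.4821 0.1952 0.0479]
```

```bash
python3 -m crank '[[0.28,0.11,0.05,0],[0.28,0.11,0.05,0],[0.28,0.12,0.05,0],[0.28,0.11,0.03,0],[0.28,0.12,0.03,0]]'
python3 tilt.py a1.png
python3 -m crank '[[0.28,0.11,0.0,0],[0.28,0.12,0.0,0],[0.28,0.11,0.0,0],[0.28,0.12,0.0,0],[0.28,0.11,0.0,0]]'
python3 tilt.py a1.png
```

```text
time_s: 27.32
eef_pos: [0.4966, 0.2012, 0.0501]
eef_rot: [-0.0, 0.831, -0.556, 0.0]
ft_force: [-0.8, 0.6, 0.3]
width: 0.0479
n [0.723 0.3   0.622] tilt deg 51.5 azim 22.5 zrange 0.03 0.078 inl 12289 13214 w 0.0478 e [0.4973 0.2013 0.0502]
time_s: 27.78
eef_pos: [0.5104, 0.2068, 0.05]
eef_rot: [0.0, 0.831, -0.556, -0.0]
ft_force: [0.1, -0.2, -1.2]
width: 0.0482
n [0.836 0.345 0.426] tilt deg 64.8 azim 22.4 zrange 0.02 0.077 inl 10089 11798 w 0.0478 e [0.511  0.2069 0.05  ]
```

```bash
python3 -m crank '[[0.28,0.11,-0.05,0],[0.28,0.12,-0.1,0],[0.28,0.11,-0.1,0],[0.28,0.12,-0.1,0]]'
python3 tilt.py a1.png
python3 -m crank '[[0.28,0.11,-0.12,0],[0.28,0.12,-0.14,0],[0.28,0.11,-0.15,0],[0.1,0.05,-0.1,0],[0,0,0,0]]'
python3 tilt.py a2.png
```

```text
time_s: 28.17
eef_pos: [0.5217, 0.2114, 0.0464]
eef_rot: [-0.0, 0.831, -0.556, 0.0]
ft_force: [-0.9, -0.9, 0.2]
width: 0.0479
n [0.898 0.371 0.237] tilt deg 76.3 azim 22.4 zrange 0.012 0.071 inl 7994 10207 w 0.0478 e [0.5221 0.2115 0.0463]
time_s: 28.63
eef_pos: [0.5311, 0.2153, 0.0412]
eef_rot: [-0.0, 0.831, -0.556, 0.0]
ft_force: [-0.2, 0.6, 0.0]
width: 0.0479
n [0.923 0.382 0.05 ] tilt deg 87.1 azim 22.5 zrange 0.004 0.065 inl 5778 8350 w 0.0485 e [0.5309 0.2152 0.0413]
```

View pics/a2.png

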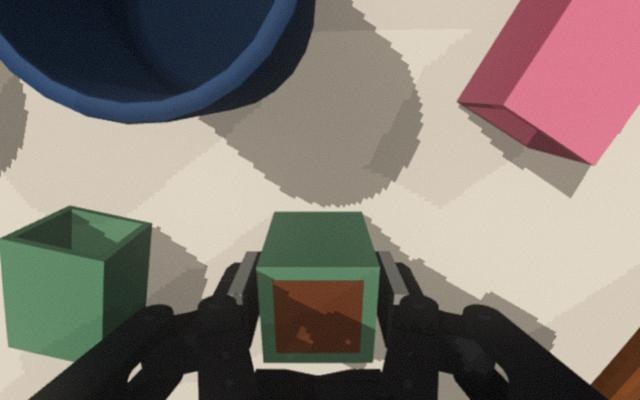

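```bash
python3 -m crank '[[0.15,0.06,-0.15,0],[0,0,-0.1,0],[0,0,0,0]]'
python3 -m crank '[[0,0,0,0],[0,0,0,0],[0,0,0,0],[0,0,0,0]]' 5.6
python3 tilt.py a2.png
python3 - <<'E'
from h import *
c=snap('wrist');I=c['image']; W=cloud(c); e=get_obs()['eef_pos']
z=W[...,2]; m=(abs(z-.061)<.004)&(np.linalg.norm(W[...,:2]-e[:2],axis=-1)<.06)
m[:,:255]=0;m[:,385:]=0
r=cv2.minAreaRect((W[m][:,:2]*1000).astype(np.float32)); print(m.sum(),r,np.array(r[0])-e[:2]*1000, np.median(z[m]))
cv2.imwrite('pics/a3.png',I[180:400,200:440])
E
```

```text
time_s: 28.93
eef_pos: [0.5321, 0.2157, 0.0387]
eef_rot: [0.0, 0.831, -0.556, -0.0]
ft_force: [0.0, 0.4, -0.1]
width: 0.0479
time_s: 29.27
eef_pos: [0.5322, 0.2157, 0.0389]
eef_rot: [0.0, 0.831, -0.556, 0.0]
ft_force: [-0.1, -1.1, 0.5]
width: 0.0557
n [0.924 0.381 0.01 ] tilt deg 89.4 azim 22.4 zrange 0.003 0.123 inl 5365 7975 w 0.056 e [0.5322 0.2157 0.0389]
12276 ((522.2249145507812, 211.86843872070312), (49.6799430847168, 48.49995803833008), 22.641551971435547) [-10.00176587  -3.83386275] 0.06113630688428946
```

View pics/a3.png

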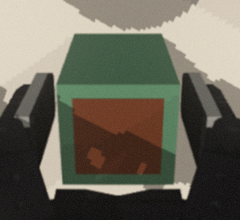

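```bash
python3 -m crank '[[-0.36,-0.15,-0.3,0],[-0.36,-0.15,-0.7,0],[0,0,-0.65,0],[0,0,0,0],[0,0,0,0]]'
python3 -m crank '[[0,0,0,0],[0,0,0,0],[0,0,0,0]]' 4.5
python3 -m crank '[[0,0,0.5,0],[0,0,1.5,0],[0,0,2.5,0],[0,0,3,0],[0,0,2,0],[0,0,0,0],[0,0,0,0]]'
python3 tilt.py a1.png
```

```text
time_s: 29.78
eef_pos: [0.5244, 0.2125, 0.0217]
eef_rot: [0.001, 0.831, -0.556, -0.0]
ft_force: [-0.4, -0.3, -0.0]
width: 0.056
time_s: 30.03
eef_pos: [0.5252, 0.2128, 0.0225]
eef_rot: [-0.0, 0.831, -0.556, 0.0]
ft_force: [-0.8, -0.4, -0.9]
width: 0.0475
time_s: 30.62
eef_pos: [0.5259, 0.213, 0.1186]
eef_rot: [-0.001, 0.831, -0.556, 0.001]
ft_force: [0.5, -0.2, -2.4]
width: 0.0471
n [0.924 0.381 0.015] tilt deg 89.1 azim 22.4 zrange 0.098 0.159 inl 6070 7520 w 0.0473 e [0.525  0.2127 0.1174]
```

View pics/a1.png

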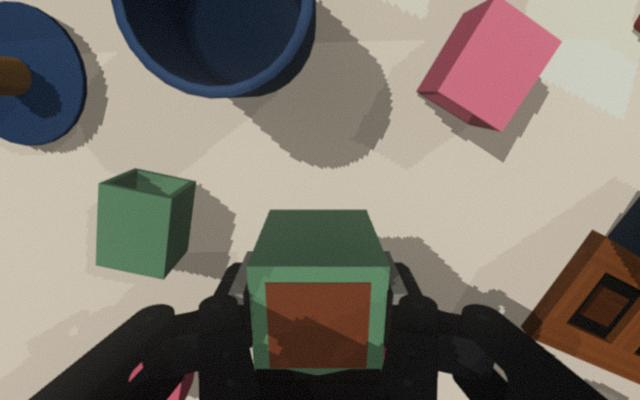

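```bash
python3 -m crank '[[-0.25,-1.58,0,0.1223],[-0.25,-1.58,0,0.1223],[-0.25,-1.58,0,0.1223],[-0.25,-1.58,0,0.1223],[-0.25,-1.58,0,0.1223],[-0.25,-1.58,0,0.1223],[-0.25,-1.58,0,0.1223],[-0.25,-1.58,0,0.1223],[-0.25,-1.58,0,0.1223],[-0.25,-1.58,0,0.1223],[-0.25,-1.58,0,0.1223],[-0.25,-1.58,0,0.1223]]'
python3 -m crank '[[-0.25,-1.58,0,0.1223],[-0.25,-1.58,0,0.1223],[-0.25,-1.58,0,0.1223],[-0.25,-1.58,0,0.1223],[-0.25,-1.58,0,0.1223],[-0.25,-1.58,0,0.1223],[-0.25,-1.58,0,0.1223],[-0.25,-1.58,0,0.1223],[-0.25,-1.58,0,0.1223],[-0.25,-1.58,0,0.1223],[0,0,0,0],[0,0,0,0]]'
python3 cups.py w5.png
```

```text
time_s: 31.67
eef_pos: [0.4937, 0.0225, 0.1159]
eef_rot: [-0.0, 0.989, 0.147, -0.001]
ft_force: [-0.3, 0.5, -0.6]
width: 0.0474
time_s: 32.67
eef_pos: [0.4691, -0.1349, 0.1163]
eef_rot: [-0.001, 0.729, 0.684, -0.0]
ft_force: [0.7, -0.3, -0.8]
width: 0.0471
tcp [ 0.4692 -0.1344  0.1164] yaw 86.4 w 0.0475 t 32.7167
[164 258  76  12 623] 0.049 [ 498.7 -213.7] [47.4  2.2] 86.7 rel tcp mm [ 29.4 -79.4]
```

View pics/w5.png

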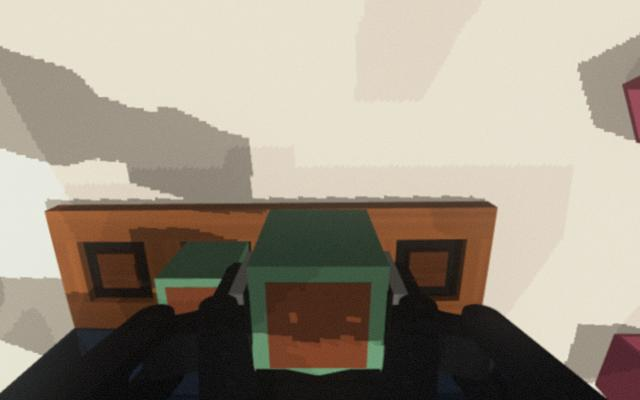

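```bash
python3 -m crank '[[1.3,0,0,0.007],[1.3,0,0,0],[1.3,0.05,0,0],[1.3,0,-0.5,0],[0,0,-1.5,0],[0,0,-2,0],[0,0,-1.6,0],[0,0,-1,0],[0,0,0,0],[0,0,0,0],[0,0,0,0]]'
python3 cups.py w6.png
python3 -c "
from h import *
I=cv2.imread('pics/w6.png')
cv2.imwrite('pics/w6c.png',cv2.resize(I[170:290,230:410],None,fx=4,fy=4,interpolation=cv2.INTER_CUBIC))"
```

```text
time_s: 33.63
eef_pos: [0.5226, -0.1342, 0.0521]
eef_rot: [0.0, 0.726, 0.688, 0.0]
ft_force: [0.1, -0.5, -0.5]
width: 0.0475
tcp [ 0.5228 -0.1345  0.0523] yaw 87.0 w 0.0472 t 33.6833
[  80  214  124   97 2082] 0.049 [ 508.9 -203.2] [64.5 33.4] 44.3 rel tcp mm [-13.9 -68.7]
[ 263  216  110   14 1168] 0.05 [ 503.1 -132.5] [47.   1.3] 86.9 rel tcp mm [-19.7   2. ]
```

View pics/w6c.png

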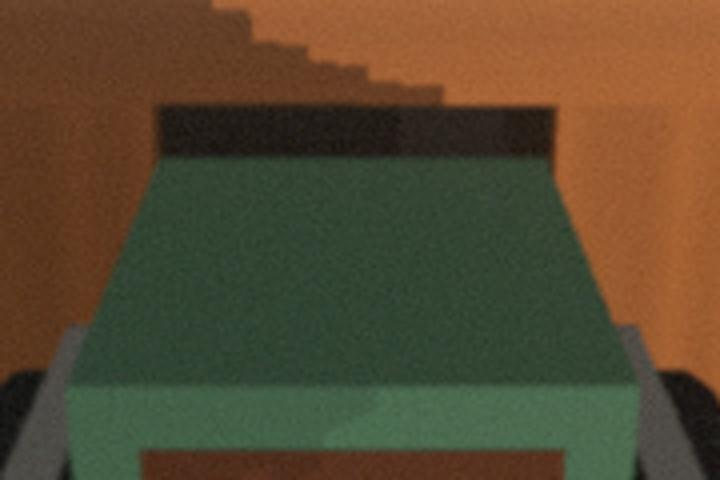

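```bash
python3 -m crank '[[0.05,0.02,-0.3,0],[0,0,-0.5,0],[0,0,-0.5,0],[0,0,-0.4,0],[0,0,-0.3,0],[0,0,-0.2,0],[0,0,0,0],[0,0,0,0]]'
python3 cups.py w6.png
```

```text
time_s: 34.35
eef_pos: [0.5222, -0.134, 0.0303]
eef_rot: [-0.0, 0.725, 0.688, -0.0]
ft_force: [-6.5, 2.3, 18.3]
width: 0.0475
tcp [ 0.5222 -0.1341  0.0303] yaw 87.0 w 0.0471 t 34.4
[  42  233  146   82 2764] 0.049 [ 505.5 -205.5] [60.4 29.8] 50.3 rel tcp mm [-16.7 -71.4]
[ 254  234  127   18 1787] 0.049 [ 502.7 -132.3] [47.2  1.6] 87.0 rel tcp mm [-19.5   1.8]
```

```bash
python3 -m crank '[[0,0,0,0],[0,0,0,0],[0,0,0,0],[0,0,0,0],[0,0,1.5,0],[0,0,2.5,0],[0,0,3,0],[0,0,2,0],[-1.5,0,1,0],[-3,0,0,0],[-1.5,0,0,0],[0,0,0,0]]' 5.6
python3 - <<'E'
from h import *
c=snap('wrist','w7.png'); W=cloud(c)
print(get_obs()['eef_pos'])
for x,y in [(.5225,-.2155),(.5265,-.1335)]:
    m=np.hypot(W[...,0]-x,W[...,1]-y)<.015; print(np.median(W[m][:,2]),[np.median(W[(abs(W[...,0]-x-a)<.004)&(abs(W[...,1]-y-b)<.004)][:,2]).round(4) for a,b in [(-.015,0),(.015,0),(0,-.015),(0,.015)]])
c=snap('side'); cv2.imwrite('pics/s5.png',cv2.resize(c['image'][130:230,290:400],None,fx=6,fy=6,interpolation=cv2.INTER_CUBIC))
E
```

```text
time_s: 35.4
eef_pos: [0.4596, -0.1336, 0.1293]
eef_rot: [-0.001, 0.726, 0.688, -0.001]
ft_force: [0.9, -0.1, -1.2]
width: 0.0559
[ 0.4614908  -0.13408227  0.1295275 ]
0.06910580713242534 [np.float64(0.069), np.float64(nan), np.float64(0.0691), np.float64(nan)]
0.06925951434605021 [np.float64(0.0693), np.float64(0.0691), np.float64(0.0691), np.float64(0.0691)]
  return _methods._mean(a, axis=axis, dtype=dtype,
  ret = ret.dtype.type(ret / rcount)
```

View pics/s5.png

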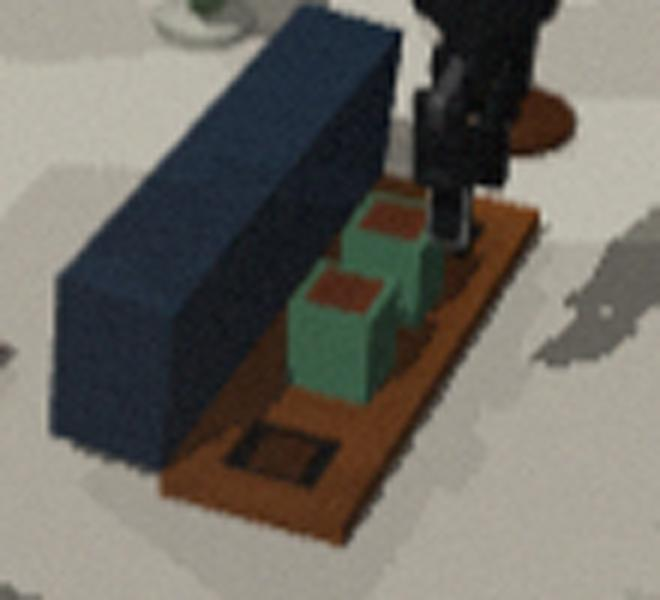

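View pics/w7.png

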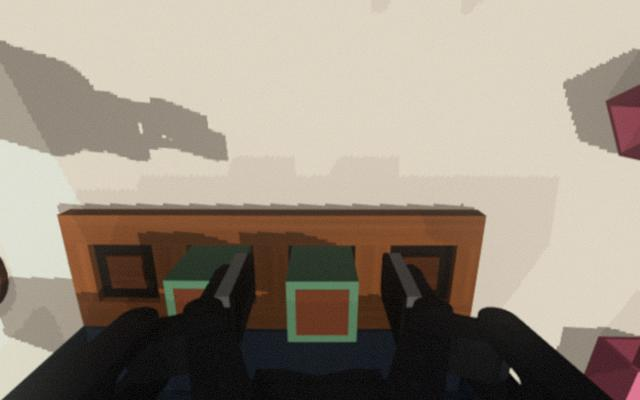

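```bash
python3 -m crank '[[-0.1,1.8,0,0.018],[-0.15,3.6,0,0.02],[-0.15,3.8,0,0.02],[-0.15,3.8,0,0.02],[-0.15,3.8,0,0.02],[-0.15,3.8,0,0.02],[-0.15,3.8,0,0.02],[-0.15,3.8,0,0.02],[-0.15,3.8,0,0.02],[-0.15,3.8,0,0.02],[-0.15,3.8,0,0.02],[-0.1,3.0,0,0]]' 6.5
python3 -m crank '[[0,1.0,0,0],[0,0,0,0],[0,0,0,0]]'
python3 cups.py w8.png
```

```text
time_s: 36.5
eef_pos: [0.4459, 0.2954, 0.1292]
eef_rot: [-0.0, 0.645, 0.764, 0.001]
ft_force: [1.7, -0.2, 0.6]
width: 0.0649
time_s: 36.75
eef_pos: [0.4457, 0.302, 0.129]
eef_rot: [0.0, 0.646, 0.764, -0.0]
ft_force: [0.6, -0.2, 0.2]
width: 0.065
tcp [0.4457 0.3013 0.129 ] yaw 99.5 w 0.0649 t 36.8
[ 307  199   71   82 5434] 0.049 [467.2 323.1] [60.8 47.8] 9.5 rel tcp mm [21.6 21.9]
```

View pics/w8.png

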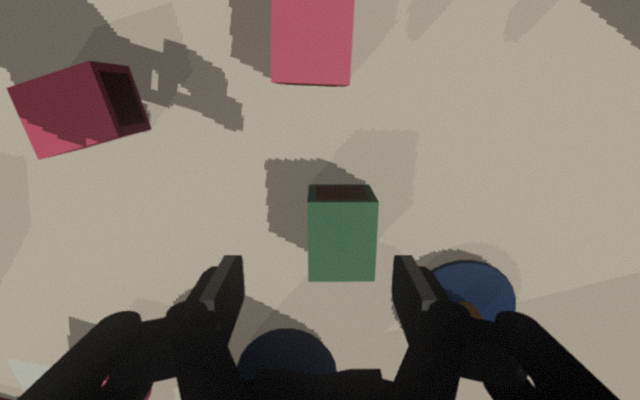

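```bash
sed -e "s/^g=.*/g=(hsv[...,0]>45)\&(hsv[...,0]<95)\&(hsv[...,1]>50)|((hsv[...,0]<20)\&(hsv[...,1]>110)\&(W[...,2]>.02)); g[:,:270]=0; g[:,371:]=0/" tilt.py > tilt2.py
python3 -m crank '[[-0.2,1.8,-1,0],[0,0,-2.5,0],[0,0,-3,0],[0,0,-2.5,0],[0,0,-1.5,0],[0,0,-0.55,0],[0,0,0,0],[0,0,0,0]]' 6
python3 -m crank '[[0,0,0,0],[0,0,0,0],[0,0,0,0]]' 4.75
python3 -m crank '[[0,0,1,0],[0,0,1,0],[0,0,0.9,0],[0,0,0,0],[0,0,0,0]]'
python3 -m crank '[[0,0,0,0],[0,0,0,0]]' 4.79
python3 tilt2.py
python3 -m crank '[[0,0,0,0],[0,0,0,0]]' 4.795
python3 tilt2.py a2.png
python3 -m crank '[[0,0,0,0],[0,0,0,0]]' 4.796
python3 tilt2.py a1.png
```

```text
time_s: 37.47
eef_pos: [0.4442, 0.3192, 0.0196]
eef_rot: [0.0, 0.647, 0.763, 0.0]
ft_force: [0.7, -0.2, -0.6]
width: 0.0599
time_s: 37.72
eef_pos: [0.4447, 0.32, 0.0203]
eef_rot: [0.001, 0.646, 0.763, 0.001]
ft_force: [-0.2, -2.6, 8.4]
width: 0.0478
time_s: 38.13
eef_pos: [0.4442, 0.3203, 0.0489]
eef_rot: [0.0, 0.646, 0.763, 0.001]
ft_force: [-1.3, 0.7, -1.1]
width: 0.0479
time_s: 38.3
eef_pos: [0.4432, 0.3197, 0.0476]
eef_rot: [-0.0, 0.646, 0.763, -0.0]
ft_force: [-0.0, 0.2, -1.3]
width: 0.0476
n [0.    0.001 1.   ] tilt deg 0.1 azim 70.6 zrange 0.074 0.077 inl 8853 13535 w 0.0481 e [0.4431 0.3196 0.0475]
time_s: 38.52
eef_pos: [0.4433, 0.3197, 0.0476]
eef_rot: [-0.0, 0.646, 0.763, -0.0]
ft_force: [0.0, -0.6, -2.4]
width: 0.048
n [0.004 0.002 1.   ] tilt deg 0.2 azim 34.1 zrange 0.075 0.078 inl 8844 13521 w 0.0478 e [0.4434 0.3198 0.0476]
time_s: 38.73
eef_pos: [0.4435, 0.3198, 0.0478]
eef_rot: [-0.0, 0.646, 0.763, -0.0]
ft_force: [0.4, -0.3, -0.5]
width: 0.0477
n [0.004 0.001 1.   ] tilt deg 0.2 azim 19.7 zrange 0.075 0.078 inl 8827 13667 w 0.0478 e [0.4435 0.3198 0.0478]
```

View pics/a1.png

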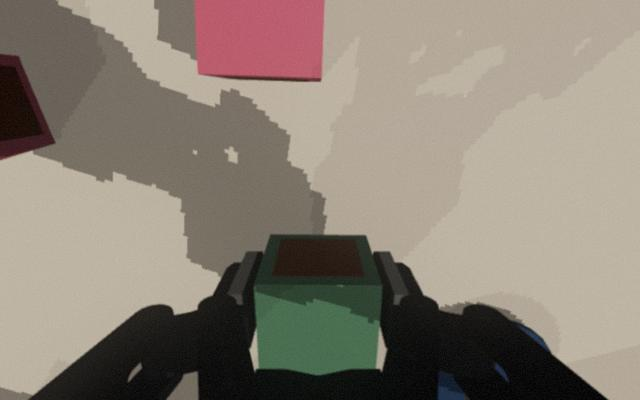

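```bash
python3 -m crank '[[0,0,0,0],[0,0,0,0]]' 4.797
python3 tilt2.py
python3 -m crank '[[0,0,0,0],[0,0,0,0]]' 4.798
python3 tilt2.py a1.png
```

```text
time_s: 38.95
eef_pos: [0.4435, 0.3198, 0.0479]
eef_rot: [-0.0, 0.646, 0.763, -0.0]
ft_force: [-0.4, 0.6, -0.8]
width: 0.0483
n [0.003 0.002 1.   ] tilt deg 0.2 azim 30.0 zrange 0.075 0.078 inl 8840 13582 w 0.0477 e [0.4435 0.3198 0.0479]
time_s: 39.17
eef_pos: [0.4436, 0.3198, 0.0479]
eef_rot: [0.0, 0.646, 0.763, 0.0]
ft_force: [-0.6, 0.2, -0.8]
width: 0.048
n [0.003 0.002 1.   ] tilt deg 0.2 azim 34.0 zrange 0.075 0.078 inl 8831 13546 w 0.0477 e [0.4435 0.3198 0.0479]
```

```bash
python3 -m crank '[[0,0,0,0],[0,0,0,0]]' 4.799
python3 tilt2.py a1.png
```

```text
time_s: 39.38
eef_pos: [0.4435, 0.3199, 0.0479]
eef_rot: [0.0, 0.646, 0.763, 0.0]
ft_force: [1.0, 0.3, -1.2]
width: 0.0481
n [0.002 0.002 1.   ] tilt deg 0.1 azim 43.0 zrange 0.075 0.078 inl 8833 13702 w 0.0483 e [0.4435 0.3198 0.0479]
```

View pics/a1.png

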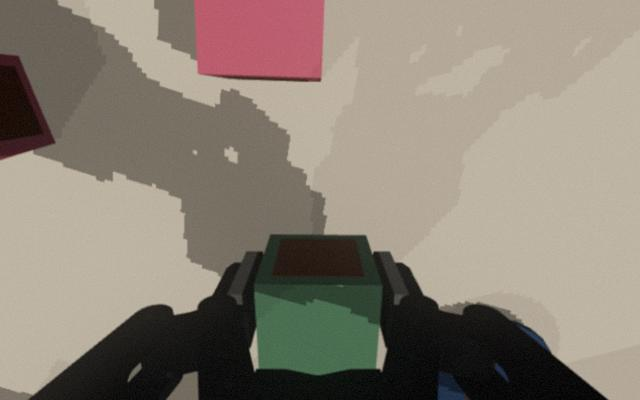

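```bash
python3 -m crank '[[0,0,0,0],[0,0,0,0]]' 4.7995
python3 tilt2.py a1.png
```

```text
time_s: 39.6
eef_pos: [0.4435, 0.3198, 0.0479]
eef_rot: [0.0, 0.646, 0.763, -0.0]
ft_force: [-0.4, 0.1, -0.4]
width: 0.048
n [0.002 0.002 1.   ] tilt deg 0.2 azim 51.1 zrange 0.074 0.078 inl 8836 13635 w 0.0481 e [0.4435 0.3198 0.0479]
```

```bash
python3 -m crank '[[0,0,0,0],[0,0,0,0]]' 4.8
python3 tilt2.py a1.png
```

```text
time_s: 39.82
eef_pos: [0.4435, 0.3198, 0.0479]
eef_rot: [0.0, 0.646, 0.763, -0.0]
ft_force: [-0.8, 0.3, -0.7]
width: 0.048
n [0.003 0.001 1.   ] tilt deg 0.2 azim 20.9 zrange 0.075 0.078 inl 8780 13657 w 0.0483 e [0.4436 0.3198 0.0479]
```

```bash
python3 -m crank '[[0,0,0,0]]' 4.801
python3 tilt2.py a1.png
```

```text
time_s: 39.95
eef_pos: [0.4435, 0.3198, 0.0479]
eef_rot: [-0.0, 0.646, 0.763, -0.0]
ft_force: [0.5, -1.0, -0.2]
width: 0.0479
n [0.002 0.001 1.   ] tilt deg 0.1 azim 26.3 zrange 0.075 0.078 inl 8842 13676 w 0.0481 e [0.4435 0.3198 0.0479]
```

```bash
python3 -m crank '[[0,0,0,0],[0,0,0,0]]' 4.8015
python3 tilt2.py a1.png
python3 -m crank '[[0,0,0,0]]' 4.802
python3 tilt2.py a1.png
```

```text
time_s: 40.17
eef_pos: [0.4435, 0.3198, 0.0479]
eef_rot: [-0.0, 0.646, 0.763, -0.0]
ft_force: [0.5, -0.4, -1.2]
width: 0.0482
n [0.003 0.002 1.   ] tilt deg 0.2 azim 27.9 zrange 0.075 0.078 inl 8810 13623 w 0.0482 e [0.4436 0.3198 0.0479]
time_s: 40.3
eef_pos: [0.4435, 0.3198, 0.0479]
eef_rot: [-0.0, 0.646, 0.763, -0.0]
ft_force: [-0.9, -0.1, -1.4]
width: 0.048
n [0.003 0.002 1.   ] tilt deg 0.2 azim 38.1 zrange 0.075 0.078 inl 8834 13653 w 0.0483 e [0.4435 0.3198 0.0479]
```

```bash
python3 -m crank '[[0,0,0,0],[0,0,0,0]]' 4.803
python3 tilt2.py a1.png
```

```text
time_s: 40.52
eef_pos: [0.4435, 0.3198, 0.0479]
eef_rot: [-0.0, 0.646, 0.763, 0.0]
ft_force: [-0.3, 0.3, -1.1]
width: 0.0479
n [0.001 0.003 1.   ] tilt deg 0.2 azim 66.6 zrange 0.074 0.078 inl 8820 13633 w 0.0483 e [0.4436 0.3198 0.0479]
```

```bash
python3 -m crank '[[0,0,0,0],[0,0,0,0]]' 4.804
python3 tilt2.py a1.png
```

```text
time_s: 40.73
eef_pos: [0.4435, 0.3198, 0.0479]
eef_rot: [0.0, 0.646, 0.763, -0.0]
ft_force: [0.2, -0.2, -1.4]
width: 0.048
n [0.002 0.001 1.   ] tilt deg 0.1 azim 25.2 zrange 0.074 0.078 inl 8813 13601 w 0.0483 e [0.4435 0.3199 0.0479]
```

```bash
python3 -m crank '[[0,0,0,0],[0,0,0,0]]' 4.805
python3 tilt2.py a1.png
```

```text
time_s: 40.95
eef_pos: [0.4435, 0.3198, 0.0479]
eef_rot: [0.0, 0.646, 0.763, 0.0]
ft_force: [-0.7, -0.5, -0.4]
width: 0.0479
n [0.003 0.001 1.   ] tilt deg 0.2 azim 26.0 zrange 0.075 0.078 inl 8841 13615 w 0.0482 e [0.4435 0.3198 0.0479]
```

```bash
python3 -m crank '[[0,0,0,0],[0,0,0,0]]' 4.806
python3 tilt2.py a1.png; python3 -m crank '[[0,0,0,0],[0,0,0,0]]' 4.807
python3 tilt2.py a1.png
```

```text
time_s: 41.17
eef_pos: [0.4435, 0.3198, 0.0479]
eef_rot: [0.0, 0.646, 0.763, -0.0]
ft_force: [-0.3, -0.2, -0.8]
width: 0.0484
n [0.004 0.001 1.   ] tilt deg 0.2 azim 16.6 zrange 0.075 0.078 inl 8829 13628 w 0.0476 e [0.4436 0.3198 0.0479]
time_s: 41.38
eef_pos: [0.4435, 0.3198, 0.0479]
eef_rot: [-0.0, 0.646, 0.763, -0.0]
ft_force: [0.6, -0.2, -0.8]
width: 0.0481
n [0.005 0.    1.   ] tilt deg 0.3 azim 5.4 zrange 0.075 0.078 inl 8839 13589 w 0.0479 e [0.4435 0.3198 0.0479]
```

```bash
python3 -m crank '[[0,0,0,0],[0,0,0,0]]' 4.809
python3 tilt2.py a1.png
```

```text
time_s: 41.6
eef_pos: [0.4436, 0.3199, 0.048]
eef_rot: [0.0, 0.646, 0.763, 0.0]
ft_force: [0.1, -0.1, -0.1]
width: 0.0484
n [-0.028 -0.005  1.   ] tilt deg 1.6 azim -169.8 zrange 0.047 0.052 inl 11150 12751 w 0.048 e [0.4437 0.3199 0.048 ]
```

```bash
python3 cups.py a2.png
```

```text
tcp [0.4436 0.3199 0.048 ] yaw 99.5 w 0.0478 t 41.7
[  264   235   107   118 11594] 0.049 [461.7 323.4] [61.4 48. ] 9.5 rel tcp mm [18.   3.5]
```

View pics/a2.png

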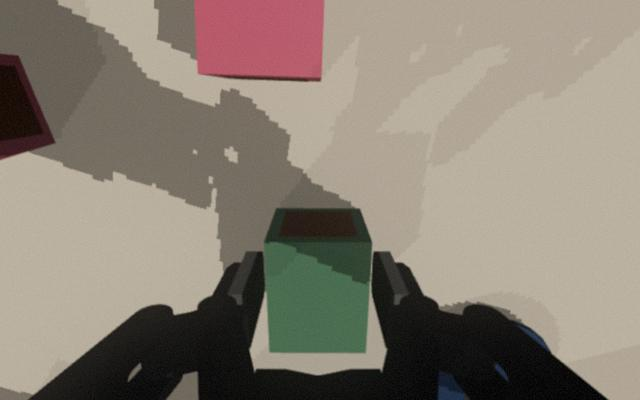

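```bash
python3 -m crank '[[-0.55,-0.05,0,0],[0,0,-1.5,0],[0,0,-1.4,0],[0,0,0,0],[0,0,0,0]]' 6
python3 -m crank '[[0,0,0,0],[0,0,0,0],[0,0,0,0]]' 4.75
python3 -m crank '[[0,0,1,0],[0,0,1,0],[0,0,0.9,0],[0,0,0,0],[0,0,0,0]]'
python3 -m crank '[[0,0,0,0],[0,0,0,0]]' 4.795
python3 tilt2.py
python3 -m crank '[[0,0,0,0],[0,0,0,0]]' 4.798
python3 tilt2.py a2.png
python3 -m crank '[[0,0,0,0],[0,0,0,0]]' 4.800
python3 tilt2.py a1.png
```

```text
time_s: 42.12
eef_pos: [0.4372, 0.319, 0.0186]
eef_rot: [-0.0, 0.646, 0.763, -0.001]
ft_force: [0.3, 0.0, 0.1]
width: 0.0599
time_s: 42.37
eef_pos: [0.4384, 0.3196, 0.0196]
eef_rot: [0.0, 0.646, 0.763, 0.0]
ft_force: [-0.0, 0.3, 2.7]
width: 0.0477
time_s: 42.78
eef_pos: [0.4388, 0.3198, 0.049]
eef_rot: [0.0, 0.646, 0.763, 0.001]
ft_force: [-0.7, 1.0, -1.1]
width: 0.0478
time_s: 42.95
eef_pos: [0.4378, 0.3192, 0.0476]
eef_rot: [-0.0, 0.646, 0.763, -0.0]
ft_force: [-0.3, 0.3, -1.1]
width: 0.048
n [ 0.001 -0.001  1.   ] tilt deg 0.1 azim -67.6 zrange 0.075 0.078 inl 8611 13323 w 0.0485 e [0.4377 0.3191 0.0475]
time_s: 43.17
eef_pos: [0.4378, 0.3192, 0.0476]
eef_rot: [-0.0, 0.646, 0.763, -0.0]
ft_force: [0.5, 0.6, -0.9]
width: 0.0482
n [0.002 0.001 1.   ] tilt deg 0.1 azim 20.9 zrange 0.075 0.078 inl 8580 13322 w 0.0479 e [0.4379 0.3192 0.0476]
time_s: 43.38
eef_pos: [0.438, 0.3193, 0.0478]
eef_rot: [-0.0, 0.646, 0.763, -0.0]
ft_force: [-0.2, -0.2, -0.8]
width: 0.0481
n [0.003 0.001 1.   ] tilt deg 0.1 azim 14.6 zrange 0.076 0.079 inl 8573 13484 w 0.0482 e [0.438  0.3193 0.0478]
```

```bash
python3 -m crank '[[0,0,0,0],[0,0,0,0]]' 4.803
python3 tilt2.py
python3 -m crank '[[0,0,0,0],[0,0,0,0]]' 4.805
python3 tilt2.py a2.png
python3 -m crank '[[0,0,0,0],[0,0,0,0]]' 4.806
python3 tilt2.py a1.png
```

```text
time_s: 43.6
eef_pos: [0.438, 0.3193, 0.0479]
eef_rot: [0.0, 0.646, 0.763, -0.0]
ft_force: [-0.1, 0.4, -0.1]
width: 0.0478
n [-0.     0.001  1.   ] tilt deg 0.0 azim 111.4 zrange 0.075 0.079 inl 8598 13407 w 0.0479 e [0.438  0.3194 0.0479]
time_s: 43.82
eef_pos: [0.4381, 0.3194, 0.048]
eef_rot: [0.0, 0.646, 0.763, 0.0]
ft_force: [-0.0, 0.1, 1.0]
width: 0.048
n [-0.006 -0.001  1.   ] tilt deg 0.4 azim -172.2 zrange 0.047 0.051 inl 10990 12617 w 0.0482 e [0.4381 0.3194 0.048 ]
time_s: 44.03
eef_pos: [0.4381, 0.3194, 0.048]
eef_rot: [0.0, 0.646, 0.763, 0.0]
ft_force: [0.1, -0.4, -0.4]
width: 0.048
n [-0.  0.  1.] tilt deg 0.0 azim 140.7 zrange 0.047 0.05 inl 10883 12601 w 0.0481 e [0.438  0.3194 0.048 ]
```

```bash
python3 cups.py
```

```text
tcp [0.4381 0.3194 0.048 ] yaw 99.5 w 0.0478 t 44.1333
[  264   235   108   117 11612] 0.049 [455.6 322.8] [61.3 48. ] 9.8 rel tcp mm [17.6  3.4]
```

```bash
python3 -m crank '[[-0.8,-0.09,0,0],[0,0,-1.1,0],[0,0,-1.0,0],[0,0,0,0],[0,0,0,0]]' 6
python3 -m crank '[[0,0,0,0],[0,0,0,0],[0,0,0,0]]' 4.75
python3 -m crank '[[0,0,1,0],[0,0,1.4,0],[0,0,0,0],[0,0,0,0]]'
python3 -m crank '[[0,0,0,0],[0,0,0,0]]' 4.795
python3 tilt2.py
python3 -m crank '[[0,0,0,0],[0,0,0,0]]' 4.797
python3 tilt2.py a2.png
python3 -m crank '[[0,0,0,0],[0,0,0,0]]' 4.798
python3 tilt2.py a1.png
```

```text
time_s: 44.55
eef_pos: [0.4293, 0.3181, 0.0263]
eef_rot: [-0.0, 0.646, 0.763, -0.001]
ft_force: [-0.1, -0.6, 0.2]
width: 0.0599
time_s: 44.8
eef_pos: [0.4302, 0.3185, 0.0272]
eef_rot: [0.0, 0.646, 0.763, 0.0]
ft_force: [-0.3, 0.7, -1.1]
width: 0.048
time_s: 45.13
eef_pos: [0.4309, 0.3189, 0.0519]
eef_rot: [0.0, 0.646, 0.763, 0.001]
ft_force: [0.1, 0.3, -1.0]
width: 0.0476
time_s: 45.3
eef_pos: [0.4297, 0.3182, 0.0505]
eef_rot: [-0.0, 0.646, 0.763, -0.0]
ft_force: [-0.2, 0.3, -1.5]
width: 0.0481
n [0.002 0.    1.   ] tilt deg 0.1 azim 2.9 zrange 0.07 0.074 inl 9034 13333 w 0.0479 e [0.4297 0.3182 0.0504]
time_s: 45.52
eef_pos: [0.4298, 0.3183, 0.0505]
eef_rot: [-0.0, 0.646, 0.763, -0.0]
ft_force: [0.4, 0.1, -1.0]
width: 0.0479
n [0.004 0.    1.   ] tilt deg 0.2 azim 4.6 zrange 0.071 0.074 inl 9082 13321 w 0.0481 e [0.4298 0.3183 0.0506]
time_s: 45.73
eef_pos: [0.43, 0.3184, 0.0508]
eef_rot: [-0.0, 0.646, 0.763, -0.0]
ft_force: [-1.0, -1.5, 1.1]
width: 0.0482
n [-0.843 -0.136  0.521] tilt deg 58.6 azim -170.8 zrange 0.031 0.074 inl 8346 13601 w 0.0476 e [0.43   0.3184 0.0509]
```

```bash
python3 -m crank '[[0.3,0.05,0.05,0],[0.3,0.05,0.05,0],[0.3,0.05,0.05,0],[0.3,0.05,0.03,0],[0.3,0.05,0.03,0]]'
python3 tilt2.py a1.png
python3 -m crank '[[0.3,0.05,0.0,0],[0.3,0.05,0.0,0],[0.3,0.05,0.0,0],[0.3,0.05,0.0,0],[0.3,0.05,0.0,0]]'
python3 tilt2.py a1.png
```

```text
time_s: 46.2
eef_pos: [0.4456, 0.321, 0.0532]
eef_rot: [0.0, 0.646, 0.763, 0.0]
ft_force: [-0.9, -0.8, 2.0]
width: 0.0485
n [-0.707 -0.115  0.698] tilt deg 45.8 azim -170.8 zrange 0.042 0.078 inl 10019 12670 w 0.048 e [0.4462 0.3211 0.0532]
time_s: 46.67
eef_pos: [0.4603, 0.3235, 0.0529]
eef_rot: [-0.0, 0.646, 0.763, -0.0]
ft_force: [-0.1, -0.3, -0.3]
width: 0.0484
n [-0.542 -0.09   0.836] tilt deg 33.3 azim -170.6 zrange 0.05 0.078 inl 10672 10967 w 0.0477 e [0.4609 0.3236 0.0529]
```

View pics/a1.png

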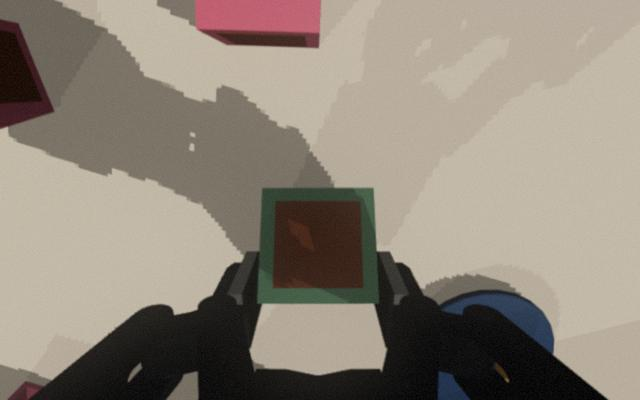

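θ≈57° now. Continuing the arc.

```bash
python3 -m crank '[[0.3,0.05,0.0,0],[0.3,0.05,-0.05,0],[0.3,0.05,-0.05,0],[0.3,0.05,-0.1,0]]'
python3 tilt2.py a1.png
python3 -m crank '[[0.3,0.05,-0.1,0],[0.3,0.05,-0.1,0],[0.3,0.05,-0.12,0],[0.3,0.05,-0.14,0]]'
python3 tilt2.py a2.png
```

```text
time_s: 47.05
eef_pos: [0.4725, 0.3256, 0.051]
eef_rot: [0.0, 0.646, 0.763, 0.0]
ft_force: [0.3, -0.1, 0.1]
width: 0.0484
n [-0.378 -0.062  0.924] tilt deg 22.5 azim -170.7 zrange 0.055 0.076 inl 11047 11384 w 0.0482 e [0.473  0.3256 0.0509]
time_s: 47.43
eef_pos: [0.4844, 0.3275, 0.0463]
eef_rot: [-0.0, 0.646, 0.763, 0.0]
ft_force: [0.1, 0.1, 0.9]
width: 0.0482
n [-0.186 -0.028  0.982] tilt deg 10.8 azim -171.4 zrange 0.058 0.07 inl 11221 11887 w 0.048 e [0.4848 0.3276 0.046 ]
```

```bash
python3 -m crank '[[0.3,0.05,-0.15,0],[0.3,0.05,-0.16,0],[0.3,0.05,-0.16,0],[0,0,-0.05,0],[0,0,0,0]]'
python3 tilt2.py a1.png
python3 -m crank '[[0,0,0,0],[0,0,0,0],[0,0,0,0],[0,0,0,0]]' 5.6
python3 tilt2.py a2.png
python3 - <<'E'
from h import *
c=snap('wrist');I=c['image']; W=cloud(c); e=get_obs()['eef_pos']
z=W[...,2]; m=(abs(z-.061)<.004)&(np.linalg.norm(W[...,:2]-e[:2],axis=-1)<.06)
m[:,:255]=0;m[:,385:]=0
r=cv2.minAreaRect((W[m][:,:2]*1000).astype(np.float32)); print(m.sum(),r,np.array(r[0])-e[:2]*1000, np.median(z[m]))
E
```

```text
time_s: 47.9
eef_pos: [0.4933, 0.329, 0.041]
eef_rot: [0.0, 0.646, 0.763, 0.0]
ft_force: [-0.0, 0.5, -0.3]
width: 0.0484
n [-0.017 -0.002  1.   ] tilt deg 1.0 azim -174.8 zrange 0.059 0.063 inl 10854 13037 w 0.0479 e [0.4931 0.3289 0.0411]
time_s: 48.28
eef_pos: [0.4929, 0.3289, 0.0413]
eef_rot: [-0.0, 0.646, 0.763, -0.0]
ft_force: [0.3, 0.2, -0.3]
width: 0.0559
n [-0.001 -0.     1.   ] tilt deg 0.0 azim -165.7 zrange 0.059 0.063 inl 10723 13093 w 0.0557 e [0.4929 0.3289 0.0412]
14068 ((481.3234558105469, 329.4954833984375), (49.972740173339844, 52.411685943603516), 9.487014770507812) [-11.63468841   0.55589239] 0.06102458085761258
```

View pics/a2.png

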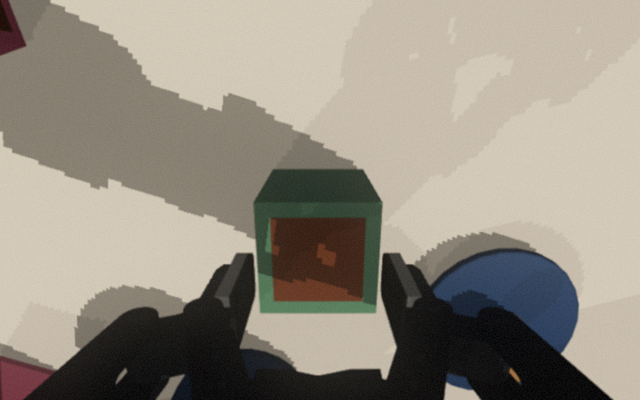

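```bash
python3 -c "
from h import *
c=snap('wrist'); e=get_obs()['eef_pos']
p=np.array([pt(c,u,v,.06) for u,v in [(254,202),(382,202),(376,312),(260,312)]]);print(p.round(4),(p.mean(0)-e).round(4))"
python3 -m crank '[[-0.5,-0.08,-0.3,0],[-0.5,-0.08,-0.3,0],[-0.4,-0.07,-0.5,0],[0,0,-0.8,0],[0,0,0,0],[0,0,0,0]]'
python3 -m crank '[[0,0,0,0],[0,0,0,0],[0,0,0,0]]' 4.5
python3 -m crank '[[0,0,0.5,0],[0,0,1.5,0],[0,0,2.5,0],[0,0,3,0],[0,0,2,0],[0,0,0,0],[0,0,0,0]]'
python3 cups.py a1.png
```

```text
[[0.4618 0.3002 0.06  ]
 [0.4539 0.3474 0.06  ]
 [0.5011 0.3555 0.06  ]
 [0.5091 0.308  0.06  ]] [-0.0115 -0.0012  0.0188]
time_s: 48.93
eef_pos: [0.4785, 0.3264, 0.0215]
eef_rot: [-0.0, 0.646, 0.763, -0.001]
ft_force: [0.4, 0.7, 0.3]
width: 0.056
time_s: 49.18
eef_pos: [0.4793, 0.3267, 0.0223]
eef_rot: [0.0, 0.646, 0.763, 0.0]
ft_force: [0.0, 0.9, -0.6]
width: 0.0473
time_s: 49.77
eef_pos: [0.48, 0.3271, 0.1186]
eef_rot: [0.001, 0.646, 0.763, 0.001]
ft_force: [-0.3, -0.1, -0.7]
width: 0.0472
tcp [0.479  0.3266 0.1173] yaw 99.5 w 0.0477 t 49.8167
```

View pics/a1.png

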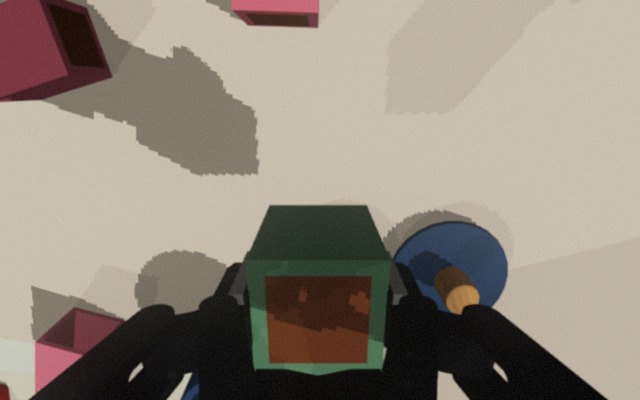

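```bash
python3 -m crank '[[0,-1.5,0,-0.02],[-0.1,-3.4,0,-0.02],[-0.1,-3.6,0,-0.02],[-0.1,-3.6,0,-0.02],[-0.1,-3.6,0,-0.02],[-0.1,-3.6,0,-0.02],[-0.1,-3.6,0,-0.02],[-0.1,-3.6,0,-0.02],[-0.1,-3.6,0,-0.02],[-0.1,-3.6,0,-0.02],[-0.1,-3.2,0,-0.018],[0,-0.6,0,0]]'
python3 -m crank '[[0,0,0,0],[0,0,0,0],[0,0,0,0]]'
python3 cups.py w5.png
```

```text
time_s: 50.82
eef_pos: [0.4677, -0.0527, 0.1162]
eef_rot: [-0.0, 0.727, 0.686, -0.001]
ft_force: [0.1, -1.1, -0.5]
width: 0.0475
time_s: 51.07
eef_pos: [0.4683, -0.0475, 0.1166]
eef_rot: [-0.001, 0.725, 0.689, -0.0]
ft_force: [-0.2, -0.4, -1.7]
width: 0.0473
tcp [ 0.4685 -0.0472  0.1168] yaw 87.1 w 0.0476 t 51.1167
[  38  262   89   66 1305] 0.049 [ 509.9 -203.1] [66.1 34.7] 43.3 rel tcp mm [  41.4 -155.9]
[157 264  74  12 642] 0.049 [ 503.3 -132.4] [46.8  2.4] 86.5 rel tcp mm [ 34.7 -85.2]
```

View pics/w5.png

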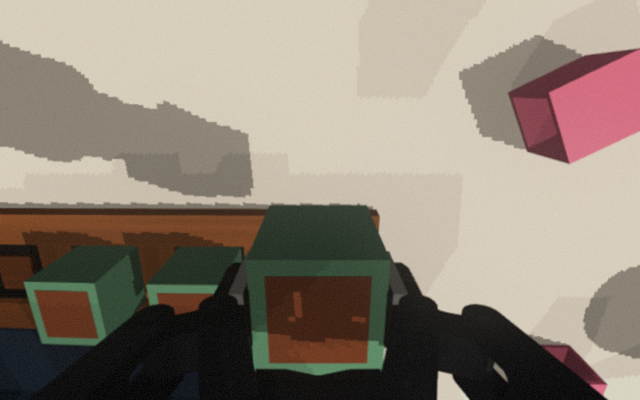

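```bash
python3 -m crank '[[1.5,-0.2,0,0],[1.5,-0.15,0,0],[1.5,-0.13,0,0],[1.4,0,-0.5,0],[0,0,-1.5,0],[0,0,-2,0],[0,0,-1.6,0],[0,0,-1,0],[0,0,0,0],[0,0,0,0],[0,0,0,0]]'
python3 cups.py w6.png
python3 -c "
from h import *
I=cv2.imread('pics/w6.png')
cv2.imwrite('pics/w6c.png',cv2.resize(I[170:290,230:410],None,fx=4,fy=4,interpolation=cv2.INTER_CUBIC))"
```

```text
time_s: 52.03
eef_pos: [0.5286, -0.0529, 0.052]
eef_rot: [0.0, 0.725, 0.689, 0.0]
ft_force: [-0.4, -1.3, -0.8]
width: 0.0475
tcp [ 0.5288 -0.0531  0.0522] yaw 87.0 w 0.0474 t 52.0833
[   0  211   51  102 2413] 0.049 [ 521.9 -191.6] [49.9 15.4] 12.7 rel tcp mm [  -6.9 -138.5]
[ 263  211  110   13 1124] 0.049 [506.9 -51. ] [46.9  1.6] 86.5 rel tcp mm [-21.9   2.1]
[  79  212  126   99 2096] 0.049 [ 514.2 -121.3] [65.4 33.4] 43.4 rel tcp mm [-14.5 -68.2]
```

View pics/w6c.png

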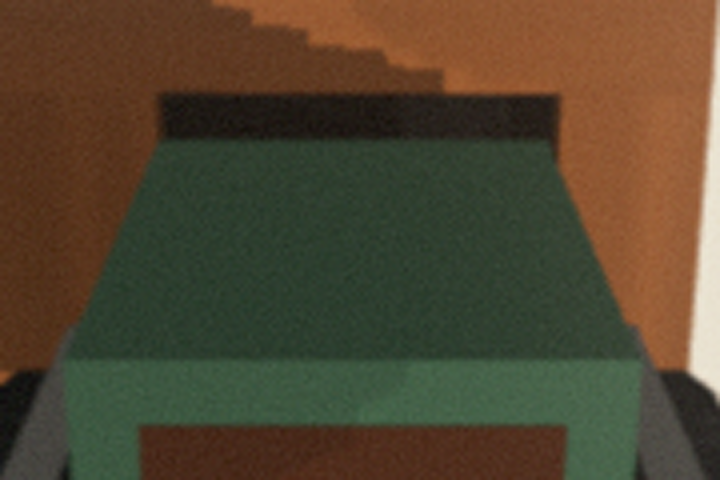

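```bash
python3 -m crank '[[0.12,0.05,-0.3,0],[0,0,-0.5,0],[0,0,-0.5,0],[0,0,-0.4,0],[0,0,-0.3,0],[0,0,-0.1,0],[0,0,0,0],[0,0,0,0]]'
python3 cups.py w6.png
```

```text
time_s: 52.75
eef_pos: [0.5289, -0.0527, 0.0302]
eef_rot: [-0.0, 0.725, 0.688, -0.0]
ft_force: [-2.1, -0.1, 3.4]
width: 0.0473
tcp [ 0.5289 -0.0526  0.0302] yaw 87.0 w 0.0474 t 52.8
[  41  228  147   87 2809] 0.049 [ 510.9 -123. ] [61.9 31. ] 48.4 rel tcp mm [-18.  -70.4]
[ 254  228  128   18 1732] 0.05 [507.  -50.7] [47.2  1.8] 87.2 rel tcp mm [-21.8   1.9]
[  0 268  18  71 671] 0.045 [ 533.3 -192. ] [ 3.9 29.9] 85.6 rel tcp mm [   4.4 -139.4]
```

```bash
python3 -m crank '[[0,0,0,0],[0,0,0,0],[0,0,0,0],[0,0,0,0],[0,0,1.5,0],[0,0,2.5,0],[0,0,3,0],[0,0,2,0],[-1.5,0,1,0],[-3,0,0,0],[-1.5,0,0,0],[0,0,0,0]]' 5.6
python3 - <<'E'
from h import *
c=snap('wrist','w7.png'); W=cloud(c)
print(get_obs()['eef_pos'])
for x,y in [(.5225,-.2155),(.5265,-.1335),(.531,-.052)]:
    m=np.hypot(W[...,0]-x,W[...,1]-y)<.015; print(np.nanmedian(W[m][:,2]))
for n in ['side','scene']:
    c=snap(n,n+'3.png'); W=cloud(c)
    a=(W[...,0]>.42)&(W[...,0]<.68)&(W[...,1]>.24)&(W[...,1]<.52)
    k=a&(W[...,2]>.033)&(W[...,1]>.40)&(W[...,2]<.055); P=W[k]; print(n,'knob',len(P),P.mean(0))
    k=a&(W[...,2]>.084)&(W[...,2]<.1); P=W[k]; print(n,'rim',cv2.minEnclosingCircle((P[:,:2]*1000).astype(np.float32)))
E
```

```text
time_s: 53.8
eef_pos: [0.4662, -0.0522, 0.1302]
eef_rot: [-0.001, 0.725, 0.688, -0.001]
ft_force: [0.6, 0.3, -0.5]
width: 0.0558
[ 0.46824093 -0.05258702  0.13044976]
0.06920450911670702
0.0691932313311488
0.06919679092827603
side knob 109 [0.52668009 0.44608788 0.04254076]
side rim ((618.74169921875, 304.91217041015625), 47.56971740722656)
scene knob 44 [0.53276172 0.43941932 0.04209743]
scene rim ((621.0630493164062, 303.023681640625), 48.279945373535156)
```

View pics/side3.png

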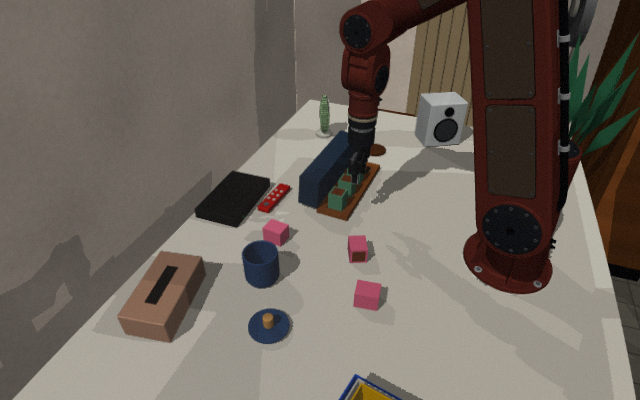

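View pics/scene3.png

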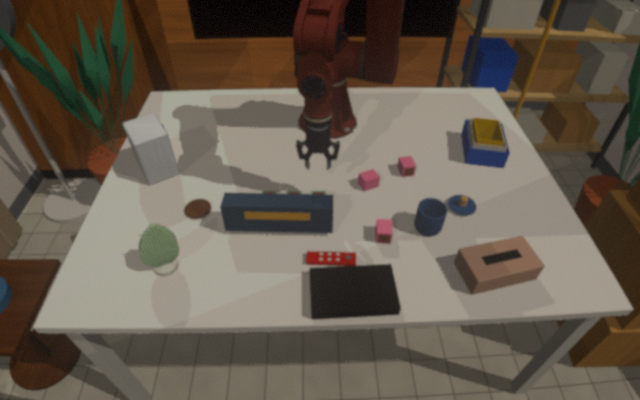

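```bash
python3 -m crank '[[0,0,2.5,0],[0,0,3.5,0],[0,-0.8,1.5,0],[1.8,-1.2,0,0],[3.2,-1.8,0,0],[3.4,-1.9,0,0],[3.4,-1.9,0,0],[3.4,-1.9,0,0],[3.4,-1.9,0,0],[2.6,-1.2,0,0],[1.0,-0.2,0,0],[0,0,0,0]]' 0
python3 -m crank '[[0,0,-2,0],[0,0,-3,0],[0,0,-3,0],[0,0,-1.5,0],[0,0,0,0],[0,0,0,0]]'
python3 cups.py w9.png
```

```text
time_s: 54.95
eef_pos: [0.6936, -0.1817, 0.203]
eef_rot: [-0.0, 0.726, 0.688, -0.0]
ft_force: [1.0, -0.1, -0.1]
width: -0.0003
time_s: 55.45
eef_pos: [0.6907, -0.1801, 0.1099]
eef_rot: [-0.001, 0.725, 0.688, -0.0]
ft_force: [0.9, 0.2, 0.4]
width: -0.0001
tcp [ 0.6916 -0.1806  0.1113] yaw 87.0 w -0.0 t 55.5
```

View pics/w9.png

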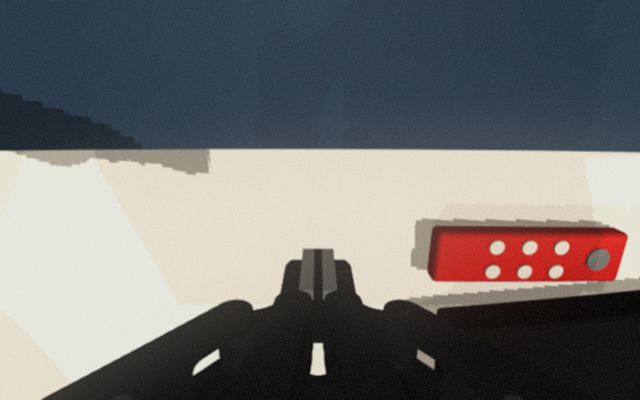

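```bash
python3 -m crank '[[-1.5,0,0,0],[-1.5,0,0,0],[-1.0,0,0,0],[-1.0,0,0,0],[-1.0,0,0,0],[-1.0,0,0,0],[-1.0,0,0,0],[-1.0,0,0,0],[-1.0,0,0,0]]'
python3 -c "
from h import *
c=snap('side'); cv2.imwrite('pics/s5.png',cv2.resize(c['image'][110:240,280:410],None,fx=4.5,fy=4.5,interpolation=cv2.INTER_CUBIC))"
```

```text
time_s: 56.25
eef_pos: [0.5926, -0.1813, 0.1129]
eef_rot: [0.002, 0.725, 0.688, 0.001]
ft_force: [0.9, 0.7, 1.1]
width: 0.0002
```

View pics/s5.png

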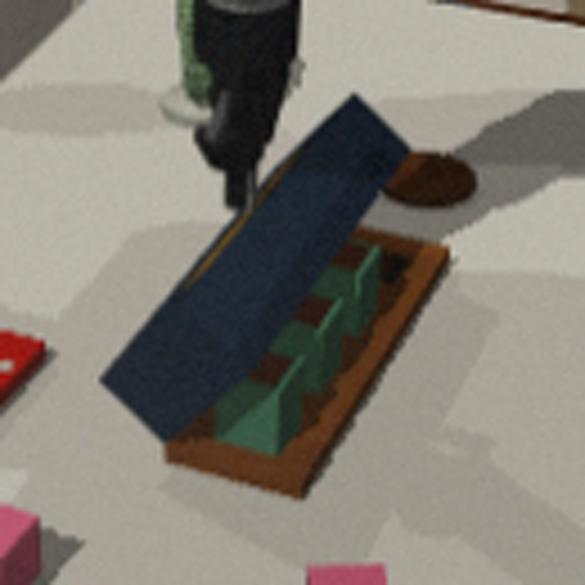

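```bash
python3 -m crank '[[-1.0,0,0,0],[-1.0,0,0,0],[-1.0,0,0.1,0],[-1.0,0,0.2,0],[0,0,0,0],[0,0,0,0]]'
python3 -c "
from h import *
c=snap('side'); cv2.imwrite('pics/s5.png',cv2.resize(c['image'][110:240,280:410],None,fx=4.5,fy=4.5,interpolation=cv2.INTER_CUBIC))"
```

```text
time_s: 56.8
eef_pos: [0.5524, -0.1811, 0.1147]
eef_rot: [0.001, 0.725, 0.688, 0.001]
ft_force: [0.7, -0.0, -0.1]
width: -0.0002
```

View pics/s5.png

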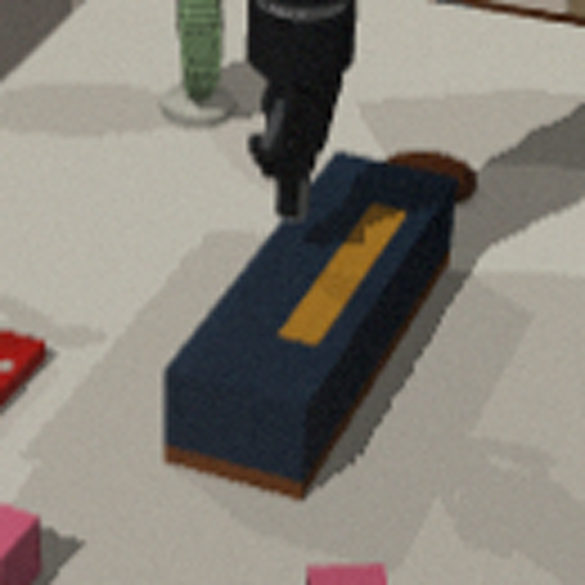

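```bash
python3 -m crank '[[0,0,2,0],[0,0,3,0],[0,1.5,3,0],[0,3.5,0,0],[0,4,0,0],[0,4,0,0],[0,4,0,0],[0,4,0,0],[0,4,0,0],[0,4,0,0],[-0.5,4,0,0],[-0.5,4,0,0]]' 5.5
python3 -m crank '[[-0.5,4,0,0],[-0.5,4,0,0],[-0.5,4,0,0],[0,4,0,0],[0,4,-1,0],[0,3.5,-1,0],[0,2,-1,0],[0,0,0,0],[0,0,0,0]]'
python3 cups.py w10.png
```

```text
time_s: 57.85
eef_pos: [0.5418, 0.1918, 0.1937]
eef_rot: [0.0, 0.725, 0.688, 0.001]
ft_force: [1.2, 0.9, 0.5]
width: 0.0552
time_s: 58.6
eef_pos: [0.5258, 0.4458, 0.1622]
eef_rot: [-0.0, 0.725, 0.689, -0.0]
ft_force: [0.1, -0.3, -0.5]
width: 0.0549
tcp [0.5263 0.4448 0.163 ] yaw 87.0 w 0.0549 t 58.65
```

View pics/w10.png

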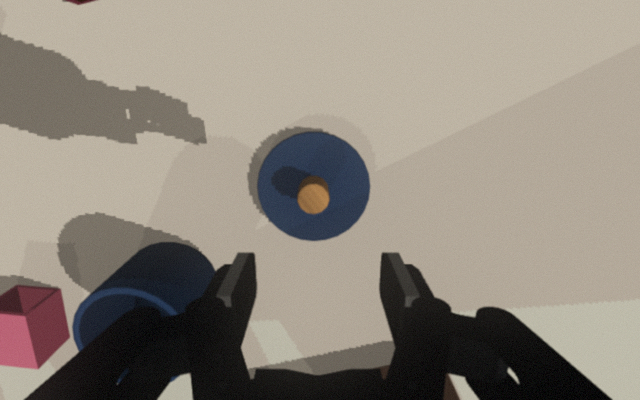

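```bash
python3 - <<'E'
from h import *
c=snap('wrist'); W=cloud(c); e=get_obs()['eef_pos']
print('knob',pt(c,314,198,.044).round(4),'disc',pt(c,314,186,.014).round(4),'e',e.round(4))
hsv=cv2.cvtColor(c['image'],cv2.COLOR_BGR2HSV)
m=(hsv[...,0]<25)&(hsv[...,1]>100)&(W[...,2]>.041)&(W[...,2]<.05); m[:, :280]=0; m[:,350:]=0; P=W[m]; print('knob top',m.sum(),cv2.minEnclosingCircle((P[:,:2]*1000).astype(np.float32)),P[:,2].mean())
m=(W[...,2]>.009)&(W[...,2]<.019)&(np.hypot(W[...,0]-.49,W[...,1]-.445)<.1)&(hsv[...,0]>95)&(hsv[...,1]>90); P=W[m]; print('disc',m.sum(),cv2.minEnclosingCircle((P[:,:2]*1000).astype(np.float32)))
E
```

```text
knob [0.5302 0.4425 0.044 ] disc [0.5284 0.4422 0.014 ] e [0.5266 0.4442 0.1635]
knob top 789 ((529.0224609375, 442.6294250488281), 12.680292129516602) 0.044417584781268844
disc 6797 ((529.4010620117188, 442.7115173339844), 47.47800827026367)
```

```bash
python3 -m crank '[[0.25,-0.2,-2,0],[0,0,-3.5,0],[0,0,-3.5,0],[0,0,-2.5,0],[0,0,-1.5,0],[0,0,-0.8,0],[0,0,-0.4,0],[0,0,0,0],[0,0,0,0]]' 5
python3 -m crank '[[0,0,0,0],[0,0,0,0],[0,0,0,0],[0,0,0,0],[0,0,0,0]]' 1.5
python3 cups.py w11.png
```

```text
time_s: 59.45
eef_pos: [0.5298, 0.4425, 0.0227]
eef_rot: [0.0, 0.726, 0.688, 0.001]
ft_force: [-0.8, -0.3, -0.2]
width: 0.0502
time_s: 59.87
eef_pos: [0.5296, 0.4429, 0.0228]
eef_rot: [0.0, 0.725, 0.688, 0.001]
ft_force: [-0.4, -0.6, 6.8]
width: 0.0241
tcp [0.5296 0.4429 0.0228] yaw 87.0 w 0.0242 t 59.9167
```

View pics/w11.png

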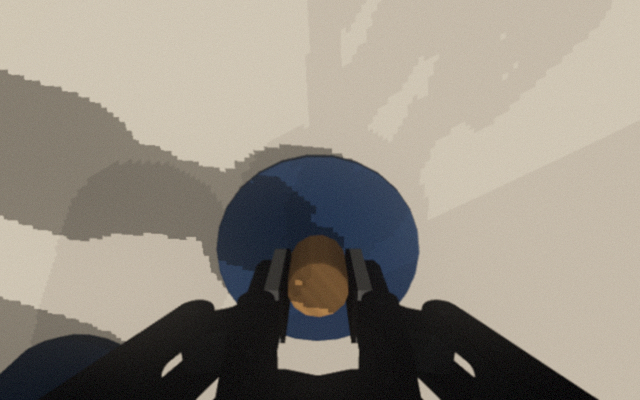

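```bash
python3 -m crank '[[0,0,0.5,0],[0,0,1.5,0],[0,0,2.5,0],[0,0,3,0],[0,0,3,0],[0,0,2.5,0],[0,0,1,0],[0,0,0,0],[0,0,0,0]]'
python3 - <<'E'
from h import *
c=snap('wrist','w12.png'); W=cloud(c)
m=(abs(W[...,2]-.0925)<.003)&(np.hypot(W[...,0]-.62,W[...,1]-.303)<.06); P=W[m]; print(m.sum(), get_obs()['eef_pos'],get_obs()['width'])
from scipy.optimize import least_squares
def fit(P,r):
    return least_squares(lambda p:np.hypot(P[:,0]-p[0],P[:,1]-p[1])-r,[.62,.303],loss='soft_l1',f_scale=.002).x
if m.sum()>20: print('wrist',fit(P,.043))
for n in ['scene','side']:
    W=cloud(snap(n)); m=(abs(W[...,2]-.093)<.004)&(np.hypot(W[...,0]-.62,W[...,1]-.303)<.06); print(n,m.sum(),fit(W[m],.043),W[m][:,2].mean())
E
```

```text
time_s: 60.67
eef_pos: [0.5286, 0.4423, 0.1606]
eef_rot: [-0.0, 0.725, 0.688, -0.0]
ft_force: [0.1, -1.2, -2.9]
width: 0.0242
1480 [0.52801108 0.4418438  0.15951392] 0.02390956423659881
wrist [0.61822445 0.30433808]
scene 156 [0.61938421 0.30186903] 0.09283082335659366
side 30 [0.61639052 0.30489158] 0.09162026590340297
```

View pics/w12.png

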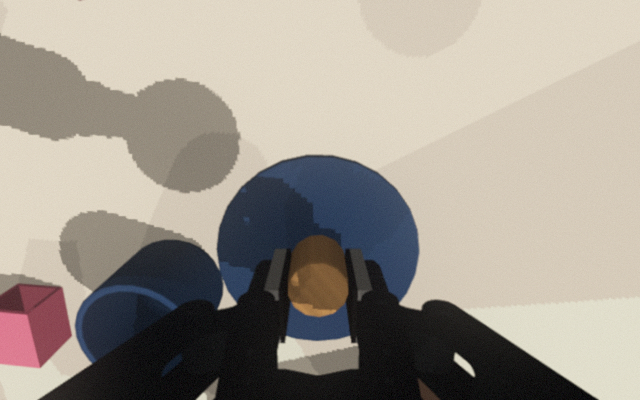

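```bash
python3 -m crank '[[0.75,-1.15,0,0],[1.5,-2.3,0,0],[1.5,-2.3,0,0],[1.5,-2.3,0,0],[1.5,-2.3,0,0],[1.5,-2.3,0,0],[0.8,-1.2,0,0],[0,0,0,0],[0,0,-1,0],[0,0,-1.2,0],[0,0,0,0],[0,0,0,0]]'
python3 - <<'E'
from h import *
o=get_obs(); print(o['eef_pos'],o['width'],o['ft_force'])
c=snap('side'); cv2.imwrite('pics/s6.png',cv2.resize(c['image'][190:310,200:330],None,fx=5,fy=5,interpolation=cv2.INTER_CUBIC))
c=snap('scene'); cv2.imwrite('pics/sc6.png',cv2.resize(c['image'][140:250,380:500],None,fx=5,fy=5,interpolation=cv2.INTER_CUBIC))
E
```

```text
time_s: 61.82
eef_pos: [0.6177, 0.3045, 0.1378]
eef_rot: [-0.001, 0.725, 0.689, -0.001]
ft_force: [0.0, -0.8, -1.8]
width: 0.0237
[0.61773833 0.30450921 0.13780299] 0.02366518377457062 [ 0.03422962 -0.80437876 -1.83655121]
```

View pics/s6.png

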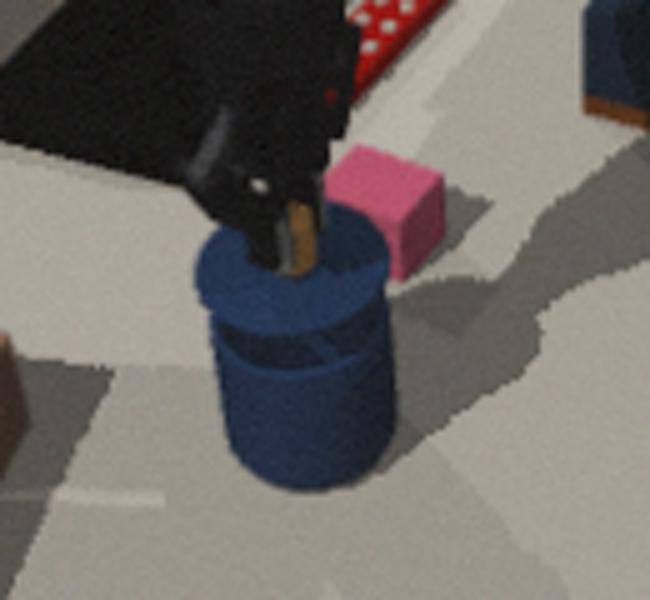

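View pics/sc6.png

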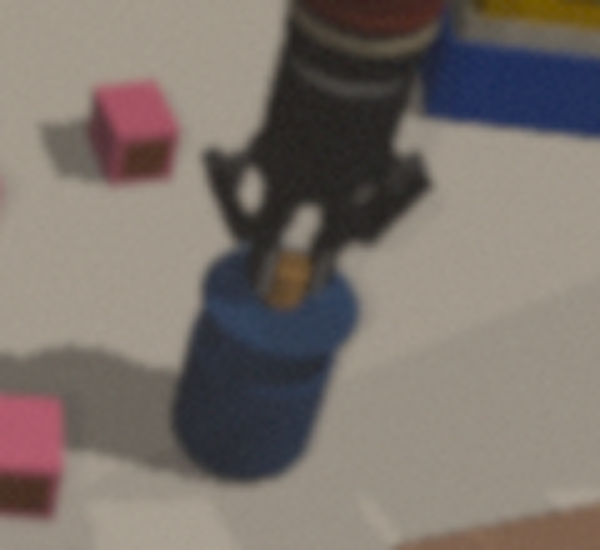

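```bash
python3 -m crank '[[0.08,-0.12,-0.5,0],[0,0,-0.8,0],[0,0,-0.7,0],[0,0,-0.4,0],[0,0,-0.3,0],[0,0,-0.2,0],[0,0,0,0],[0,0,0,0]]'
python3 -c "
from h import *
o=get_obs(); print(o['eef_pos'],o['width'],o['ft_force'])"
```

```text
time_s: 62.58
eef_pos: [0.6201, 0.3026, 0.1103]
eef_rot: [0.0, 0.725, 0.688, 0.0]
ft_force: [-0.2, 0.1, -1.3]
width: 0.0235
[0.62013528 0.30261111 0.11026999] 0.023450560876721937 [-0.21527168  0.05179374 -1.26385137]
```

```bash
python3 -m crank '[[-0.1,0.05,-0.15,0],[0,0,-0.1,0],[0,0,0,0],[0,0,0,0]]'
python3 -m crank '[[0,0,-0.1,0],[0,0,0,0]]'
python3 -c "
from h import *
o=get_obs(); print(o['eef_pos'],o['width'],o['ft_force'])"
```

```text
time_s: 62.92
eef_pos: [0.619, 0.3032, 0.1078]
eef_rot: [0.0, 0.725, 0.688, 0.0]
ft_force: [0.5, 0.2, -2.2]
width: 0.024
time_s: 63.08
eef_pos: [0.6192, 0.3032, 0.107]
eef_rot: [0.0, 0.725, 0.688, 0.0]
ft_force: [-1.1, -0.2, 0.7]
width: 0.0238
[0.61919288 0.30319698 0.10703434] 0.023821118536171117 [-1.08585566 -0.2044345   0.65602951]
```

```bash
python3 -m crank '[[0,0,0,0],[0,0,0,0],[0,0,0,0],[0,0,0,0],[0,0,1.5,0],[0,0,2.5,0],[0,0,3,0],[0,0,2,0],[-2,0,1,0],[-4,0,0,0],[-4,0,0,0],[-3,0,0,0]]' 4.5
python3 -m crank '[[-3,0,0,0],[-3,0,0,0],[0,0,0,0],[0,0,0,0]]'
python3 - <<'E'
from h import *
o=get_obs(); print(o['eef_pos'])
c=snap('side','side7.png'); cv2.imwrite('pics/s6.png',cv2.resize(c['image'][110:310,200:410],None,fx=3,fy=3,interpolation=cv2.INTER_CUBIC))
from scipy.optimize import least_squares
for n in ['scene','side','wrist']:
    c=snap(n,n+'7.png');W=cloud(c)
    d=np.hypot(W[...,0]-.619,W[...,1]-.303)
    m=(d<.052)&(d>.02)&(W[...,2]>.088)&(W[...,2]<.11); P=W[m]
    if m.sum()<20: continue
    A=np.c_[P[:,:2]-[.619,.303],np.ones(len(P))]
    s=np.linalg.lstsq(A,P[:,2],rcond=None)[0]; print(n,m.sum(),'disc z',s[2].round(4),'slope deg',np.degrees(s[:2]).round(2),cv2.minEnclosingCircle((P[:,:2]*1000).astype(np.float32)))
    m=(d<.03)&(W[...,2]>.118)&(W[...,2]<.14); print('knob',m.sum(),W[m].mean(0) if m.sum() else 0, W[m][:,2].max() if m.sum() else 0)
E
```

```text
time_s: 64.08
eef_pos: [0.4863, 0.3028, 0.2067]
eef_rot: [-0.0, 0.725, 0.688, -0.0]
ft_force: [-0.0, 0.8, -0.4]
width: 0.0449
time_s: 64.42
eef_pos: [0.4281, 0.3034, 0.2073]
eef_rot: [0.0, 0.725, 0.689, 0.0]
ft_force: [-0.4, 0.4, -0.5]
width: 0.045
[0.42808835 0.30336362 0.20733698]
scene 440 disc z 0.0997 slope deg [-0.59  0.64] ((618.9425659179688, 302.80133056640625), 49.80878829956055)
knob 54 [0.62314141 0.30227624 0.12672811] 0.13596096618548464
side 668 disc z 0.0983 slope deg [ 0.48 -1.31] ((619.2024536132812, 305.3645324707031), 50.04670333862305)
knob 84 [0.61793443 0.30881232 0.12643839] 0.1310287490940835
wrist 1789 disc z 0.1021 slope deg [7.1  0.82] ((593.7598876953125, 305.03436279296875), 40.95362091064453)
knob 0 0 0
```

View pics/s6.png

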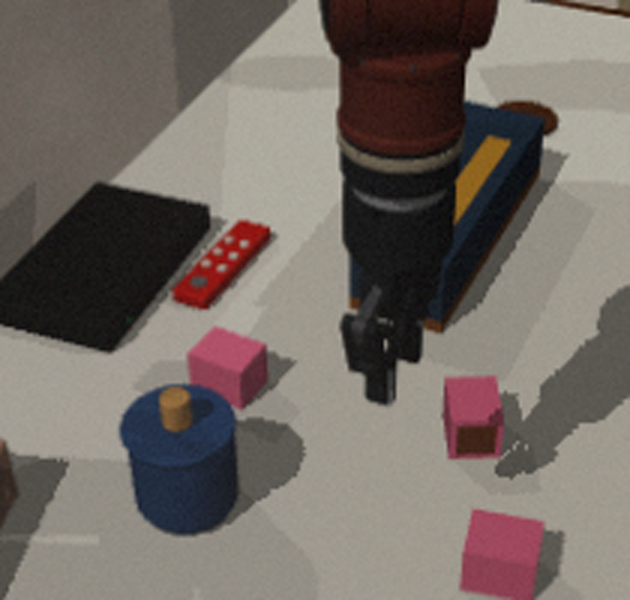

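View pics/scene7.png

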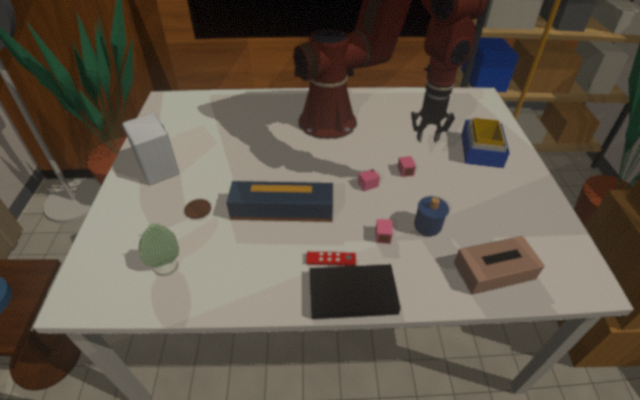

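```bash
python3 - <<'E'
from h import *
for n in ['scene','side']:
    c=snap(n);W=cloud(c)
    m=(W[...,0]>.49)&(W[...,0]<.56)&(W[...,1]>-.32)&(W[...,1]<-.2)&(W[...,2]>.06)
    P=W[m];s=np.linalg.lstsq(np.c_[P[:,:2]-[.525,-.2],np.ones(len(P))],P[:,2],rcond=None)[0]; print(n,m.sum(),s)
    for k,(u,v) in (dict(remote=(331,258),coaster=(198,208),p1=(369,177),p2=(407,163),p3=(385,228)) if n=='scene' else {}).items(): print(k,pt(c,u,v).round(3))
print(finish_job())
E
```

```text
scene 544 [-0.01043648  0.00160477  0.08267448]
remote [ 0.749 -0.02   0.022]
coaster [ 0.519 -0.459  0.012]
p1 [0.42  0.129 0.049]
p2 [0.346 0.278 0.049]
p3 [0.66  0.151 0.05 ]
side 277 [-0.00962292  0.00195775  0.08360886]
the job is handed in; nothing more can be done
None
```

The job is handed in after about 65 s of the 210 s allowed. All three green cups are in the case with the lid shut, and the cover is back on the jar. Only three green cups were there, so one pocket stays empty.

**Cups:** The moves offered no tilt, so I held each cup lightly near its foot until it swung mouth-down. I then walked it upright on the table and set it into its pocket. Two of the cups slipped out of this light hold before it worked, each dropping a few centimetres onto the table. Before the lid closed, all three feet measured 69.2 mm up. They should be at 68 mm, and the camera reads about 1 mm high, so all are seated and level.

**Lid:** I tipped it shut only after all the cups were seated. Its top now reads 82.7 to 83.6 mm against 82 mm, so it is fully closed.

**Cover:** It sits on the jar knob up, with the disc at 98.3 mm (side camera) and 99.7 mm (scene camera) against 98 mm. Both cameras show it level within about 1.5°. The wrist camera's fit disagreed, at 102 mm and 7° tilt. I discounted it because it saw only part of the disc and none of the knob.

**Other things:** The remote, the coaster and the three pink cups read within about 2 mm of where they started, and the jar is upright. I did not see any cup or the cover get knocked aside.

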